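# Tighten the sample-can rack and hang the cans

### The arm

A 6-joint arm with a two-finger parallel gripper is mounted at the origin on the work surface. World frame = base frame: x ahead of the robot, y to its left, z up, the work surface at z = 0. Lengths are in m, angles in rad, forces in N, time in s.
With the tool pointing down it reaches from about 0.375 to 0.9 m from the base axis. Payload 3.1 kg.
Tool frame: the origin (TCP) lies at the very end of the fingers, on their centre line; the grasp point (between the pads) lies 19 mm behind it (manip.tcp_to_grasp is the distance from the TCP to the grasp point, in m); z points along the fingers, y is the line along which they close (so a half turn about z gives the same grasp; the last joint's range is limited). The gripper opens to 85 mm and grips with 20 to 120 N. Pads are 22 mm wide; open, the fingers measure 114 mm over their backs; the gripper's body (76 mm by 85 mm) begins 54 mm behind the grasp point. The pads swing forward as they close: fully open they stand 13 mm farther back than shut.
Start: joints at [-1.361, 0.527, 1.433, -0, 1.181, -0.178], TCP at [0.236, -0.579, 0.231] pointing down, gripper open.
Joint ranges: [-3.08, 3.08], [-0.75, 2.2], [0.22, 2.44], [-1.43, 4.57], [0, 2.65], [-2.85, 2.85]. Speed limits (rad/s): [2.79, 2.79, 3.14, 3.14, 3.14, 3.14].

### API

Orientations are given as a unit quaternion [x, y, z, w].
In Python, from station import manip gives the robot as it stands. The module is installed in compiled form; this text tells all that it offers.
- The arm moves only by the tool step_arm, never from a script. Its argument "commands" is one flat list of numbers, 6 for each row, row after row: the shift along the tool's x, y, z in m, then the turn, a rotation vector about the tool's x, y, z in degrees. A call has exactly 10 rows; each row is the pose to reach, as a shift and turn from the pose commanded when the call began, along the tool's axes at that moment; what a row does not reach only later rows make up. A row lasts 1/10 s, in which the tool goes at most 50 mm and 8.59 degrees, less where a joint would pass 70% of its speed; a pose out of reach is approached as far as the arm can. A call with a gripper value outside its range is refused whole. "jaw" is the opening in per cent of the stroke, from 0 (shut) to 100 (fully open), set as the call begins (left out, the last holds). The fingers move at their own pace and stop on an object; "grip_force" is the grip in N (left out, the last holds). Time passes only in rows, so rows that repeat a pose let the fingers close, or fill a call up. It gives the time, the measured TCP pose, the force, the opening and the grip force at its end, in the units of the state.
- manip.sense(): the state, without advancing time (a new reading comes with each control period).
- manip.snapshot(name): name is "scene" or "side" or "wrist"; returns a dict with "pixels" (400x640x3 uint8, blue, green, red), "fx", "fy", "cx", "cy" (pixels), "k1" (the pictures are not rectified: a ray, as slopes to the right and down, at radius r is drawn at 1 + k1 r^2 times it, then the intrinsics apply), "R" (3x3) and "t" (3): a world point X has camera coordinates R X + t; the wrist camera has in their place "mount" (4x4, takes a point from camera to tool coordinates, whose origin is the TCP and whose axes are the flange's). Camera axes: x right, y down, z forward; pixel columns grow to the right and rows downward; lengths in m; the calibration is good to about 2 mm. A picture is of the moment at which its call begins: read the wrist's pose just before it. There is no depth.
- manip.sign_off(): hands the job in; it is judged then, once.
The state is a dict: "t": time; "q": joint angles; "qd": joint speeds; "tau": joint torques, N m; "tcp_pos": TCP position; "tool_rot": TCP orientation; "force": force on the tool from outside, world axes, zero at the start; "ft_torque": the same for the moment, N m; "finger_gap": opening from 0.0 (shut) to 1.0 (fully open); "gripper_force": force on a finger pad.
Only numpy, scipy, OpenCV 4.12 (cv2) and the standard library are available. Lean on these libraries where they do the work, as an engineer would, in place of code of your own. Each camera call takes 0.05 s, during which the arm holds its last target. There are 200 camera calls.

### The job

The foot clamp of the hook rack has worked loose. Take the ratchet wrench from its rest, set its socket down over the square brass clamp nut and swing the handle back and forth (clockwise drives, the way back slips) until the nut is fully tight against its stop, before any can is hung on the rack; then lay the wrench back on its rest as you found it and hang every food-sample can standing on the worktop by its bail on a hook of its own. Turn the nut only with the wrench, and leave the bowl, the jar and the bottle where they are.

Things in the scene. Friction and masses are not known exactly. Their poses are not given: they have to be found in the camera images.
- clamp_nut (a joint): angle of the square brass nut of the rack's foot clamp, rad: grows as it is turned clockwise seen from above; 4.6 is its hard stop (tight above 4.4). It starts between 0 and 1.4. A friction of 0.3 N m holds it wherever it is left. It stays at its height as it turns
- jaw (a joint): travel of the pale aluminium jaw plate (50 x 50 x 12 mm) under the clamp's dark bridge, m, downwards: it goes down 2.6 mm per rad of the nut (0 to 12 mm) and so shows how tight the clamp is; just on the dark foot plate when tight
- nut_top (a point): centre of the top face of the square nut: brass block 28 x 28 mm, 19 mm tall, standing on a dark bridge; its top is 74 mm above the worktop. Turns with the nut: its x and y axes are square to the flats
- wrench_grip (a point): ratchet wrench, steel, 0.4 kg: middle of the straight handle bar, 110 mm from the socket's axis, half-way up. The bar is 20 mm wide, 16 mm tall, from 30 to 195 mm from the axis. x axis points along the bar to the head, z up. The head is a disc 72 mm across; its top is 36.5 mm and the middle of the bar 32 mm above the socket's lower rim
- wrench_head (a point): point on the socket's axis at its lower rim, under the wrench head; x points away from the handle. The socket is 14.5 mm deep, 8-point, with about 1.5 mm of play all round: fully down, this point is 14.5 mm below nut_top. Clockwise swings (from above) drive it, the other way slips over 16 teeth (22.5 deg each) at 0.07 N m; each swing loses up to 35 deg before it drives
- socket (a joint): angle of the socket relative to the handle about the wrench's z axis, rad, counter-clockwise from above positive: socket heading = heading of the wrench's x axis + this. It drops over the nut when that heading equals the heading of nut_top's x axis, modulo 45 deg, to within a few degrees
- wrench_end (a point): point on the underside of the wrench handle, 165 mm from the socket's axis, 24 mm above the socket's lower rim; it lies over the middle of the rest at the start, with the socket standing on the worktop and the wrench level
- rest_top (a point): centre of the top face of the fixed grey wrench rest, a block 45 x 100 mm and 24 mm high that carries the wrench handle; its x axis runs along the wrench as it lies at the start, towards the head
- hook0 (a point): seat of the rack's first hook (nearest the clamp), on top of the hook's arm, 263 mm above the worktop. Hooks are 8 mm bars out of a 12 mm rail. This point's x axis points from the hook's tip to the rail: the rail is 42 mm behind the seat (its top 8 mm higher), the upturned tip 40 mm before it (its top 12 mm higher)
- hook1 (a point): second hook's seat, as hook0, 95 mm along the rack's y axis
- hook2 (a point): third hook's seat, as hook0, 95 mm further
- hook3 (a point): fourth hook's seat, as hook0, 95 mm further
- can_a_mid (a point): food-sample can, about 0.25 kg, centre half-way up (79 mm above its foot). Lidded steel can 60 mm across, 63 mm tall; a rigid bail of 8 mm bar stands over it in its y-z plane, with 53 mm free height between lid and bail, open along x. On the bail a black upright grip block: 14 mm (x) x 36 mm (y), from 122 to 158 mm above the foot. May be absent
- can_a_bar (a point): underside of the first can's bail at its peak, 116 mm above the foot, under the grip block: it rests on the hook's seat when the can hangs
- can_b_mid (a point): second can, as the first (may be absent)
- can_b_bar (a point): underside of the second can's bail at its peak
- can_c_mid (a point): third can, as the first (may be absent)
- can_c_bar (a point): underside of the third can's bail at its peak
- bowl: white ceramic bowl, 120 mm across, 50 mm tall, origin at its foot; leave alone
- spice_jar: amber glass jar, 56 mm across, 85 mm tall, origin at its foot; leave alone
- oil_bottle: green bottle, 64 mm across, 190 mm tall, origin at its foot; leave alone
Things that resemble listed ones, but are neither listed nor needed, are in the scene too. Leave any orange look-alike of the part that bears can_c_mid alone.

How it is judged:
By the outcome, as a careful person would: the job done as asked, in the order asked, and still so for the second after the job is handed in, with the robot touching nothing.
Of can_a, can_b, can_c only 2 to 3 are there at a start; the rules pass over those that are not, and their reading is None.
At some moment in a run one of can_a, can_b, can_c may be knocked a few centimetres aside while the robot is not near it.
It also fails if it takes over 210 s, if anything falls off the work surface, if the arm or the gripper's body presses on something with over 40 N, if the wrist force passes 120 N, or if a joint passes its speed limit or range.

## Working session

There is one attempt and no reset: what is moved stays moved. The work goes in short steps, Python scripts to look and compute and a tool call to move; the robot and the scene stay as the last step left them, time stands still between calls to the robot, and variables do not carry over. Pictures are saved under pics/ and viewed, at most 14 in all, crops included, and the job is handed in when it is done.

Besides the shell and the picture viewer there is one more tool, called as name(argument=value, ...), one argument or row to a line, values as JSON. step_arm: Moves the arm, as the interface text tells. Its arguments: {"type":"object","properties":{"commands":{"type":"array","items":{"type":"number"}},"jaw":{"type":"number"},"grip_force":{"type":"number"}},"required":["commands"]}

```bash
mkdir -p pics; cat > h.py <<'E'
import numpy as np, cv2
from scipy.spatial.transform import Rotation as Rn
from station import manip
def snap(name, fn=None):
    s=manip.sense(); d=manip.snapshot(name); d['s']=s
    if name=='wrist':
        M=np.array(d['mount']); T=np.eye(4); T[:3,:3]=Rn.from_quat(s['tool_rot']).as_matrix(); T[:3,3]=s['tcp_pos']
        W=np.linalg.inv(T@M); d['R']=W[:3,:3]; d['t']=W[:3,3]
    d['R']=np.array(d['R']); d['t']=np.array(d['t'])
    if fn: 
        cv2.imwrite('pics/'+fn+'.png',d['pixels']); np.savez('pics/'+fn+'.npz',**{k:d[k] for k in('fx','fy','cx','cy','k1','R','t')})
    return d
def load(fn):
    z=np.load('pics/'+fn+'.npz'); return {k:z[k] for k in z.files}
def K(d): return np.array([[d['fx'],0,d['cx']],[0,d['fy'],d['cy']],[0,0,1.]]),np.array([d['k1'],0,0,0,0.])
def proj(d,X):
    k,D=K(d); return cv2.projectPoints(np.atleast_2d(np.array(X,float)),cv2.Rodrigues(d['R'])[0],d['t'],k,D)[0][:,0]
def ray(d,uv):
    k,D=K(d); p=cv2.undistortPoints(np.array(uv,float).reshape(-1,1,2),k,D)[:,0]
    v=np.c_[p,np.ones(len(p))]@d['R']; return -d['R'].T@d['t'],v
def onz(d,uv,z):
    c,v=ray(d,uv); return c+v*((z-c[2])/v[:,2])[:,None]
def tri(ds,uvs):
    A=np.zeros((3,3));b=np.zeros(3)
    for d,uv in zip(ds,uvs):
        c,v=ray(d,uv); v=v[0]/np.linalg.norm(v[0]); P=np.eye(3)-np.outer(v,v); A+=P;b+=P@c
    return np.linalg.solve(A,b)
def yaw(s):  # heading of tool x axis, for tool pointing down
    R=Rn.from_quat(s['tool_rot']).as_matrix(); return np.degrees(np.arctan2(R[1,0],R[0,0]))
E
python3 - <<'E'
from h import *
a=snap('scene','sc0');b=snap('side','si0');c=snap('wrist','wr0')
for d in(a,b,c): print((-d['R'].T@d['t']).round(3),d['R'][2].round(2),d['fx'],d['k1'])
s=manip.sense();print(s['t'],Rn.from_quat(s['tool_rot']).as_matrix().round(3),np.array(c['mount']).round(3),manip.tcp_to_grasp)
E
```

```text
[ 1.461 -0.229  1.157] [-0.66  0.21 -0.73] 482.8056434091191 0.008693936688173741
[0.501 0.877 0.766] [ 0.05 -0.82 -0.57] 382.1157562920132 -0.05901785531762351
[ 0.3   -0.552  0.373] [-0.25 -0.1  -0.96] 284.2100352292746 0.006022565595708876
0.15 [[ 0.926  0.378 -0.   ]
 [ 0.378 -0.926  0.002]
 [ 0.    -0.002 -1.   ]] [[ 0.    -0.962 -0.273  0.069]
 [ 1.     0.    -0.     0.   ]
 [ 0.    -0.273  0.962 -0.143]
 [ 0.     0.     0.     1.   ]] 0.0187
```

View pics/sc0.png

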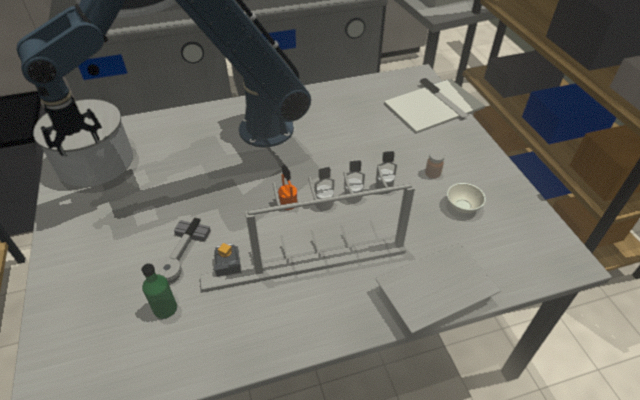

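View pics/si0.png

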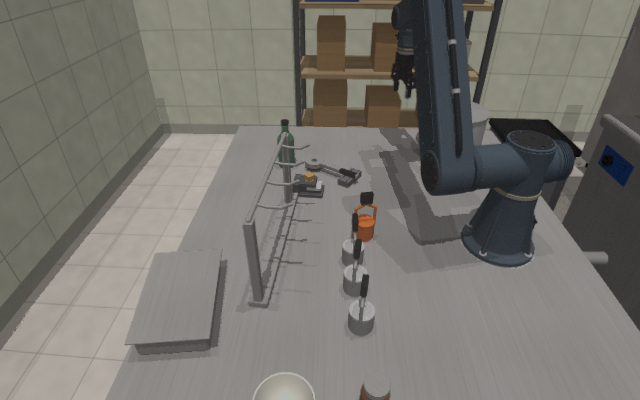

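The scene picture shows the wrench (head near (170,270), rest near (193,230)), the clamp nut near (225,248), and the rack with hooks. It also shows the orange look-alike at (288,190) and three steel cans at (324,188), (355,180) and (387,172).

```bash
python3 - <<'E'
import cv2,numpy as np
from h import *
a=cv2.imread('pics/sc0.png');b=cv2.imread('pics/si0.png')
c1=cv2.resize(a[145:300,150:420],(800,459),interpolation=cv2.INTER_CUBIC)
cv2.imwrite('pics/c1.png',c1)
c2=cv2.resize(b[125:345,235:395],None,fx=2.7,fy=2.7,interpolation=cv2.INTER_CUBIC);cv2.imwrite('pics/c2.png',c2)
d=load('sc0')
for n,uv,z in [('nut',(225,247),.074),('head',(170,270),.0365),('rest',(193,230),.024),('canA',(324,197),.02),('canB',(355,190),.02),('canC',(387,183),.02),('post1',(258,270),.01),('post2',(400,246),.01)]:
    print(n,onz(d,[uv],z).round(3))
E
```

```text
nut [[ 0.579 -0.239  0.074]]
head [[ 0.584 -0.399  0.036]]
rest [[ 0.445 -0.322  0.024]]
canA [[0.426 0.102 0.02 ]]
canB [[0.425 0.21  0.02 ]]
canC [[0.426 0.323 0.02 ]]
post1 [[ 0.638 -0.163  0.01 ]]
post2 [[0.677 0.262 0.01 ]]
```

View pics/c1.png

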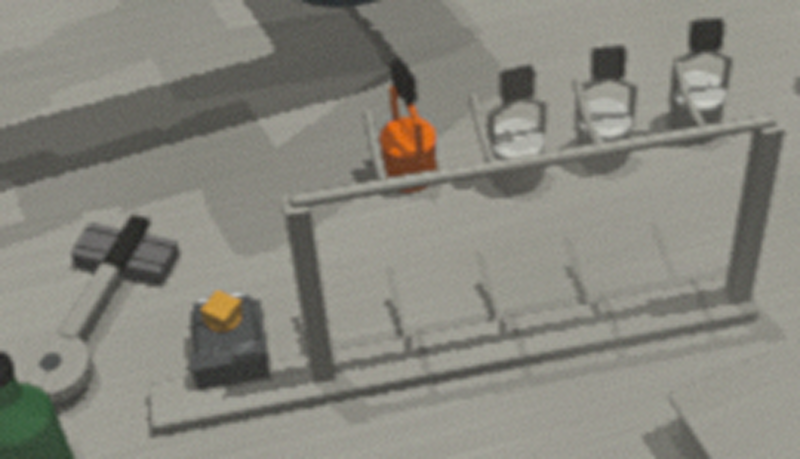

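View pics/c2.png

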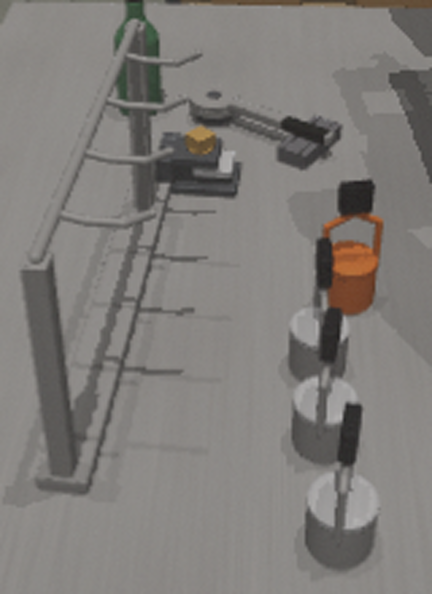

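The crops show the nut top at scene px (225,248) on its dark bridge, with the handle's black sleeve lying on the rest. There are four hooks pointing toward the robot and the bottle stands right beside the wrench head.

```bash
python3 - <<'E'
from h import *
a=load('sc0');b=load('si0')
f=lambda u,v:(150+u/2.963,145+v/2.963)
g=lambda u,v:(235+u/2.7,125+v/2.7)
for n,p,q in [('rail near clamp',f(290,204),g(133,25)),('rail far',f(778,126),g(38,262)),('tip0',f(368,115),g(200,57)),('tip1',f(475,98),g(187,103)),('tip2',f(577,82),g(170,153)),('tip3',f(675,65),g(152,215)),
 ('nut',f(222,310),g(202,137)),('head',f(50,362),g(212,97)),('gripA',f(517,82),g(323,262)),('gripB',f(608,62),g(331,334)),('gripC',f(706,35),g(350,432)),('gripO',f(402,80),g(357,196))]:
    X=tri([a,b],[p,q]);print(n,X.round(3),np.abs(proj(a,X)-p).max().round(1))
for uv in [(159,272),(163,312)]: print('bottle',onz(a,[uv],.19 if uv[1]<300 else .0).round(3))
E
```

```text
rail near clamp [ 0.646 -0.166  0.261] 0.2
rail far [0.675 0.262 0.261] 1.4
tip0 [ 0.566 -0.08   0.267] 0.0
tip1 [0.573 0.016 0.267] 0.1
tip2 [0.582 0.109 0.269] 0.2
tip3 [0.588 0.202 0.269] 0.0
nut [ 0.578 -0.242  0.065] 0.8
head [ 0.571 -0.407  0.033] 0.4
gripA [0.438 0.099 0.142] 0.0
gripB [0.435 0.199 0.141] 0.2
gripC [0.426 0.314 0.141] 0.4
gripO [ 0.399 -0.014  0.141] 0.2
bottle [[ 0.702 -0.402  0.19 ]]
bottle [[ 0.689 -0.435  0.   ]]
```

step_arm(
  commands=[0, 0, -0.05, 0, 0, 0, 0, 0, -0.09, 0, 0, 0, 0.04, -0.015, -0.09, 0, 0, 8, 0.085, -0.03, -0.09, 0, 0, 16, 0.13, -0.05, -0.09, 0, 0, 24, 0.175, -0.065, -0.07, 0, 0, 32, 0.22, -0.085, -0.04, 0, 0, 40, 0.265, -0.1, 0, 0, 0, 48, 0.306, -0.118, 0.01, 0, 0, 51, 0.306, -0.118, 0.01, 0, 0, 51],
  jaw=100,
)

```text
t: 1.15
tcp_pos: [0.4761, -0.3488, 0.2184]
tool_rot: [0.969, -0.247, -0.002, -0.002]
force: [-0.0, -0.1, -0.2]
finger_gap: 1.001
gripper_force: 0.0
```

```bash
python3 - <<'E'
from h import *
c=snap('wrist','wr1');s=c['s'];print(s['t'],np.round(s['tcp_pos'],3),yaw(s),np.round(s['force'],1))
E
```

```text
1.15 [ 0.476 -0.349  0.218] -28.5907510450495 [-0.  -0.1 -0.2]
```

View pics/wr1.png

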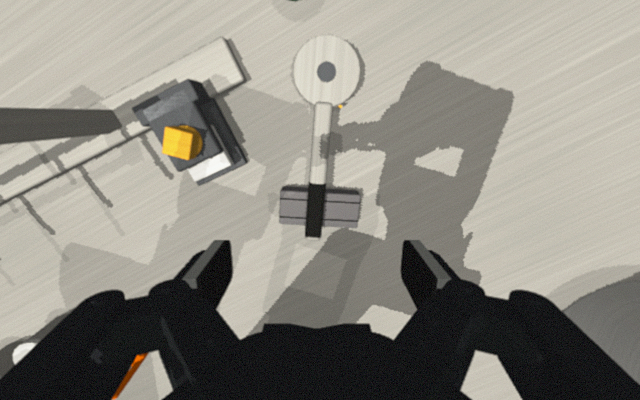

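The wrist picture shows the wrench head centre at (326,71), the bar's end at (314,238), the rest around (320,206) and the nut at (181,141).

```bash
python3 - <<'E'
from h import *
c=load('wr1');s=manip.sense()
H=onz(c,[(326.5,71)],.0365)[0];E=onz(c,[(314,238),(322.5,104),(316.5,183)],.04);print(H,E)
d=H-E[0];print('len',np.hypot(*d[:2]),'head',np.degrees(np.arctan2(d[1],d[0])))
u=d[:2]/np.hypot(*d[:2]);G=H[:2]-.11*u;print('grip',G)
print('rest',onz(c,[(280,187),(359,192),(361,226),(280,221)],.024).round(3))
print('nut~',onz(c,[(181,141)],.074))
R=Rn.from_quat(s['tool_rot']).as_matrix();print('tool delta',R.T@(np.r_[G,.013]-s['tcp_pos']))
img=cv2.imread('pics/wr1.png');cv2.imwrite('pics/nut1.png',cv2.resize(img[70:200,110:270],(800,650),interpolation=cv2.INTER_CUBIC)[:600])
E
```

```text
[ 0.56865246 -0.41142658  0.0365    ] [[ 0.40798735 -0.30842717  0.04      ]
 [ 0.54142444 -0.39194905  0.04      ]
 [ 0.46768184 -0.34443835  0.04      ]]
len 0.190845896116757 head -32.66317758682897
grip [ 0.4760481  -0.35205965]
rest [[ 0.481 -0.301  0.024]
 [ 0.429 -0.383  0.024]
 [ 0.388 -0.365  0.024]
 [ 0.443 -0.278  0.024]]
nut~ [[ 0.5773862  -0.25043971  0.074     ]]
tool delta [0.00189198 0.0037176  0.20567802]
```

View pics/nut1.png

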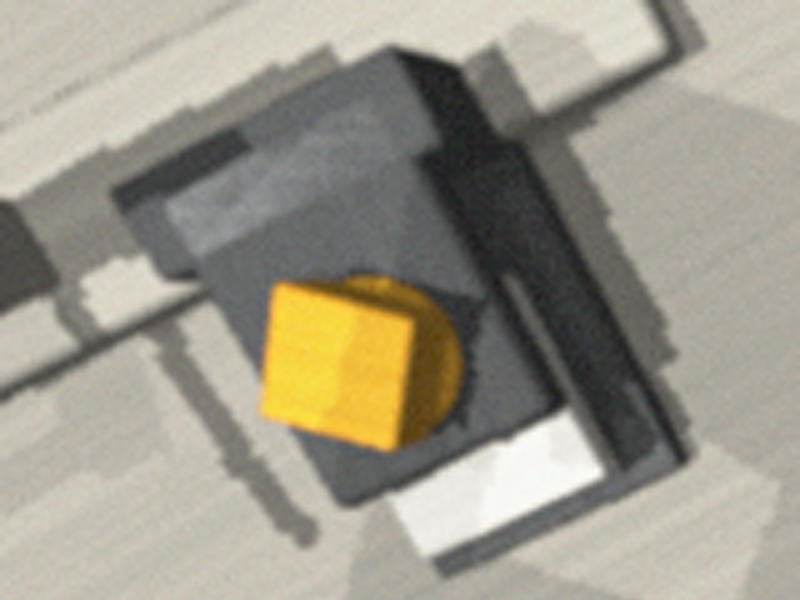

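The crop shows the nut's top corners at about (278,283), (415,317), (392,450) and (262,412) in crop pixels, scale 5.

step_arm(
  commands=[0.002, 0.004, 0.04, 0, 0, 3.5, 0.002, 0.004, 0.08, 0, 0, 3.5, 0.002, 0.004, 0.12, 0, 0, 3.5, 0.002, 0.004, 0.15, 0, 0, 3.5, 0.002, 0.004, 0.175, 0, 0, 3.5, 0.002, 0.004, 0.19, 0, 0, 3.5, 0.002, 0.004, 0.2, 0, 0, 3.5, 0.002, 0.004, 0.205, 0, 0, 3.5, 0.002, 0.004, 0.206, 0, 0, 3.5, 0.002, 0.004, 0.206, 0, 0, 3.5],
  jaw=70,
)

```text
t: 2.2
tcp_pos: [0.4753, -0.3587, 0.0162]
tool_rot: [0.961, -0.278, 0.001, 0.0]
force: [-0.1, -0.7, -0.4]
finger_gap: 0.696
gripper_force: 0.0
```

step_arm(
  commands=[0, 0, 0, 0, 0, 0, 0, 0, 0, 0, 0, 0, 0, 0, 0, 0, 0, 0, 0, 0, 0, 0, 0, 0, 0, 0, 0, 0, 0, 0, 0, 0, 0, 0, 0, 0, 0, 0, 0, 0, 0, 0, 0, 0, 0, 0, 0, 0, 0, 0, 0, 0, 0, 0, 0, 0, 0, 0, 0, 0],
  jaw=0,
  grip_force=110,
)

```text
t: 3.2
tcp_pos: [0.4752, -0.3582, 0.0165]
tool_rot: [0.961, -0.278, 0.001, 0.0]
force: [-0.8, 1.7, 5.0]
finger_gap: 0.21
gripper_force: 107.3
```

```bash
python3 - <<'E'
from h import *
c=load('wr1');s=manip.sense()
P=onz(c,[(165.6,126.6),(193,133.4),(188.4,160),(162.4,152.4)],.074);print(P.round(4),P.mean(0))
for i in range(4):
    d=P[(i+1)%4]-P[i];print(np.hypot(*d[:2]),np.degrees(np.arctan2(d[1],d[0]))%90)
print(s['t'],s['tcp_pos'],yaw(s),s['finger_gap']*85,s['gripper_force'],s['force'])
E
```

```text
[[ 0.596  -0.2455  0.074 ]
 [ 0.5778 -0.2653  0.074 ]
 [ 0.5583 -0.2457  0.074 ]
 [ 0.5771 -0.2272  0.074 ]] [ 0.57727906 -0.24592216  0.074     ]
0.026909382125124053 47.41486044737272
0.027633423436255525 44.835751996847335
0.026348903734764017 44.486220625434285
0.026267218179557468 45.999996828133824
3.2 [ 0.47518996 -0.35823129  0.01647289] -32.304194928124645 17.849412627456424 107.26717829704285 [-0.82740939  1.71694572  4.99614857]
```

Nut centre comes out near (0.577,-0.246) with flats at about 45.7° modulo 90. I'm lifting the wrench and moving to a spot where the wrist camera sees both the held head and the nut.

step_arm(
  commands=[0, 0, -0.015, 0, 0, 0, 0, 0, -0.04, 0, 0, 0, 0, 0, -0.07, 0, 0, 0, 0, 0, -0.1, 0, 0, 0, -0.01, -0.03, -0.115, 0, 0, 0, -0.02, -0.06, -0.115, 0, 0, 0, -0.033, -0.08, -0.115, 0, 0, 0, -0.033, -0.08, -0.115, 0, 0, 0, -0.033, -0.08, -0.115, 0, 0, 0, -0.033, -0.08, -0.115, 0, 0, 0],
)

```text
t: 4.2
tcp_pos: [0.4898, -0.2736, 0.1305]
tool_rot: [0.961, -0.278, 0.0, 0.0]
force: [-0.4, -0.3, -3.5]
finger_gap: 0.211
gripper_force: 107.4
```

```bash
python3 - <<'E'
from h import *
c=snap('wrist','wr2');s=c['s'];print(s['t'],np.round(s['tcp_pos'],4),yaw(s),np.round(s['force'],1),s['ft_torque'],s['tool_rot'])
E
```

```text
4.2 [ 0.4898 -0.2736  0.1305] -32.29445063803187 [-0.4 -0.3 -3.5] [0.13238854 0.20638382 0.0458478 ] [ 9.60550141e-01 -2.78106526e-01  2.79751990e-04  3.30442164e-04]
```

View pics/wr2.png

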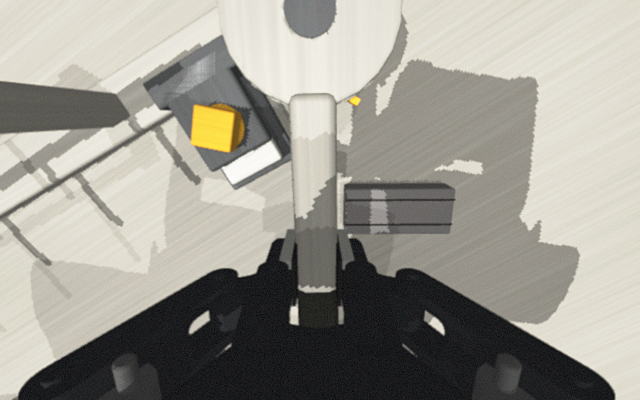

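The wrist view shows the held head's centre at (310,10), with a small orange mark just past the disc at (354,100). The nut top's corners are near (194,104), (241,111), (235,153) and (192,146).

```bash
cat > m2.py <<'E'
from h import *
c=load('wr2');T=np.array([0.4898,-0.2736,0.1305]);y=np.radians(-32.29)
ux=np.array([np.cos(y),np.sin(y)]);uy=np.array([np.sin(y),-np.cos(y)])
def tool(P): 
    d=P[:,:2]-T[:2]; return np.c_[d@ux,d@uy]
img=cv2.imread('pics/wr2.png');hsv=cv2.cvtColor(img,cv2.COLOR_BGR2HSV)
m=((hsv[...,0]>12)&(hsv[...,0]<32)&(hsv[...,1]>150)&(hsv[...,2]>215)).astype(np.uint8)
n,l,st,ce=cv2.connectedComponentsWithStats(m)
for i in range(1,n):
    if st[i,4]>15:print(st[i],ce[i])
i=max(range(1,n),key=lambda i:st[i,4])
cn=cv2.findContours((l==i).astype(np.uint8),0,2)[0][0];r=cv2.minAreaRect(cn);bx=cv2.boxPoints(r);print('rect',r,bx)
N=onz(c,bx,.074);print('nut',N.mean(0),[round(float(np.hypot(*(N[k]-N[k-1])[:2])),4) for k in range(4)],[round(float(np.degrees(np.arctan2(*(N[k]-N[k-1])[1::-1]))%90),1) for k in range(4)])
h=T[2]+.020
H=onz(c,[(310,10)],h);print('head tool',tool(H))
print('disc lr',tool(onz(c,[(219,5),(402,5),(311,104)],h-.002)))
print('bar',tool(onz(c,[(293,100),(334,100),(300,285),(337,285)],h+.003)))
for z in(.1,.08,.07): 
  mk=tool(onz(c,[(354,100)],T[2]-.0165+.0365-.12+z))-tool(H);print('mark',z,mk,np.degrees(np.arctan2(-mk[0,1],mk[0,0])))
E
python3 m2.py
```

```text
[349  97  11   8  56] [354.51785714 100.41071429]
[ 191  105   43   47 1611] [211.67846058 128.14028554]
rect ((211.44204711914062, 128.179443359375), (43.03578567504883, 40.13554763793945), 10.784297943115234) [[186.54926  143.86653 ]
 [194.05911  104.439835]
 [236.33484  112.492355]
 [228.82498  151.91905 ]]
nut [ 0.57782941 -0.24509096  0.074     ] [0.0293, 0.0273, 0.0283, 0.0275] [46.8, 40.1, 47.3, 42.3]
head tool [[ 0.10671437 -0.00190463]]
disc lr [[ 0.10895049 -0.03682584]
 [ 0.10898688  0.0333712 ]
 [ 0.07284505 -0.0017325 ]]
bar [[ 0.0742092  -0.00885601]
 [ 0.07421194  0.00758153]
 [-0.01049716 -0.00736458]
 [-0.01050555  0.01046873]]
mark 0.1 [[-0.03147208  0.02042111]] -147.02190186606853
mark 0.08 [[-0.03057446  0.02295697]] -143.0987836522673
mark 0.07 [[-0.03012565  0.0242249 ]] -141.19624005478224
```

Offsets found: the head axis is at tool (0.108,-0.0018), the wrench heading is yaw+1.4°, and the nut is at (0.578,-0.245). I'm turning to yaw 60 above the nut.

step_arm(
  commands=[0.007, 0.004, 0, 0, 0, -8, 0.014, 0.008, 0, 0, 0, -16, 0.021, 0.012, 0, 0, 0, -24, 0.028, 0.016, 0, 0, 0, -32, 0.035, 0.02, 0, 0, 0, -40, 0.042, 0.024, 0, 0, 0, -48, 0.049, 0.028, 0, 0, 0, -56, 0.056, 0.032, 0, 0, 0, -64, 0.062, 0.035, 0, 0, 0, -72, 0.0653, 0.0367, 0, 0, 0, -80],
)

```text
t: 5.25
tcp_pos: [0.5255, -0.3409, 0.1301]
tool_rot: [0.914, 0.406, 0.0, 0.001]
force: [-0.1, -0.5, -4.0]
finger_gap: 0.209
gripper_force: 107.2
```

step_arm(
  commands=[0, 0, 0.01, 0, 0, -8, 0, 0, 0.02, 0, 0, -12.3, 0, 0, 0.03, 0, 0, -12.3, 0, 0, 0.035, 0, 0, -12.3, 0, 0, 0.035, 0, 0, -12.3, 0, 0, 0.035, 0, 0, -12.3, 0, 0, 0.035, 0, 0, -12.3, 0, 0, 0.035, 0, 0, -12.3, 0, 0, 0.035, 0, 0, -12.3, 0, 0, 0.035, 0, 0, -12.3],
)

```text
t: 6.25
tcp_pos: [0.5254, -0.3388, 0.0956]
tool_rot: [0.866, 0.5, 0.0, 0.0]
force: [-0.0, -0.3, -4.0]
finger_gap: 0.207
gripper_force: 107.3
```

```bash
cat >> h.py <<'E'
HT=np.array([.108,-.0018]); NUT=np.array([.578,-.245])
def Rt(y):
    y=np.radians(y); return np.array([[np.cos(y),np.sin(y)],[np.sin(y),-np.cos(y)]])  # columns: tool x, tool y
def head(s): return np.array(s['tcp_pos'])[:2]+Rt(yaw(s))@HT
def arc(y0,degs,dz=0):  # rows for turning about head axis: yaw goes y0 -> y0+deg
    return [[*(HT-Rt(y0).T@Rt(y0+g)@HT).round(4),dz,0,0,-g] for g in degs]
def st(): 
    s=manip.sense();print('t%.1f'%s['t'],np.round(s['tcp_pos'],4),'yaw%.2f'%yaw(s),'head',head(s).round(4),'F',np.round(s['force'],1),'M',np.round(s['ft_torque'],2),'gap%.3f gf%.0f'%(s['finger_gap'],s['gripper_force']));return s
E
python3 - <<'E'
from h import *
s=st();R=Rt(yaw(s));print('err tool',R.T@(NUT-head(s)))
a=snap('scene','sc2');b=snap('side','si2')
x=a['pixels'][215:295,190:270];y=b['pixels'][150:230,265:345]
cv2.imwrite('pics/c3.png',cv2.resize(np.hstack([x,y]),None,fx=5,fy=5,interpolation=cv2.INTER_CUBIC))
c=snap('wrist','wr3')
print(proj(a,[*NUT,.074])-[190,215],proj(b,[*NUT,.074])-[265,150],proj(a,[*head(s),s['tcp_pos'][2]+.02])-[190,215],proj(b,[*head(s),s['tcp_pos'][2]+.02])-[265,150])
E
```

```text
t6.2 [ 0.5254 -0.3388  0.0956] yaw60.02 head [ 0.5778 -0.2443] F [-0.  -0.3 -4. ] M [-0.21  0.09  0.02] gap0.207 gf107
err tool [-0.00050174  0.00050828]
[[32.79912904 32.22434236]] [[44.23870572 23.64809891]] [[30.84085622 22.83154969]] [[44.11978269 13.29929766]]
```

View pics/c3.png

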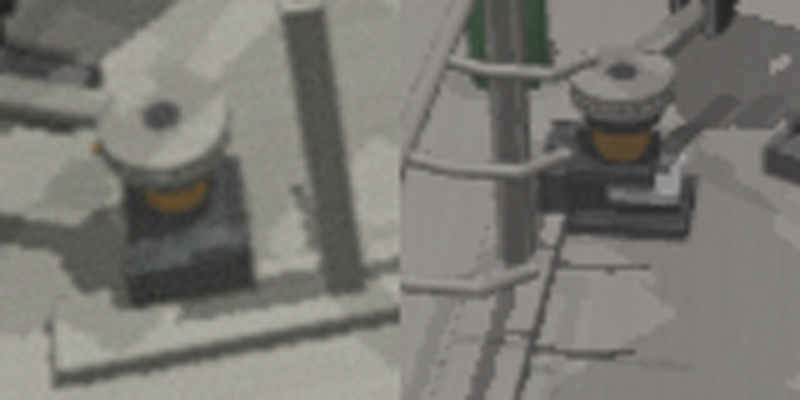

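The crop shows the head sitting centred over the nut in both the scene view and the side view. I'm lowering until it touches.

step_arm(
  commands=[-0.0005, 0.0005, 0.001, 0, 0, 0, -0.0005, 0.0005, 0.002, 0, 0, 0, -0.0005, 0.0005, 0.003, 0, 0, 0, -0.0005, 0.0005, 0.004, 0, 0, 0, -0.0005, 0.0005, 0.005, 0, 0, 0, -0.0005, 0.0005, 0.006, 0, 0, 0, -0.0005, 0.0005, 0.006, 0, 0, 0, -0.0005, 0.0005, 0.0065, 0, 0, 0, -0.0005, 0.0005, 0.0065, 0, 0, 0, -0.0005, 0.0005, 0.0065, 0, 0, 0],
)

```text
t: 7.4
tcp_pos: [0.5258, -0.3395, 0.089]
tool_rot: [0.866, 0.5, 0.0, 0.0]
force: [0.7, -0.1, -2.6]
finger_gap: 0.211
gripper_force: 107.6
```

```bash
python3 - <<'E'
from h import *
s=st()
for r in arc(60,range(-2,-21,-2)): print([float(v) for v in r])
E
```

```text
t7.4 [ 0.5258 -0.3395  0.089 ] yaw59.99 head [ 0.5783 -0.245 ] F [ 0.7 -0.1 -2.6] M [ 0.13 -0.15 -0.07] gap0.211 gf108
[0.0, -0.0038, 0.0, 0.0, 0.0, 2.0]
[0.0001, -0.0075, 0.0, 0.0, 0.0, 4.0]
[0.0004, -0.0113, 0.0, 0.0, 0.0, 6.0]
[0.0008, -0.015, 0.0, 0.0, 0.0, 8.0]
[0.0013, -0.0188, 0.0, 0.0, 0.0, 10.0]
[0.002, -0.0225, 0.0, 0.0, 0.0, 12.0]
[0.0028, -0.0262, 0.0, 0.0, 0.0, 14.0]
[0.0037, -0.0298, 0.0, 0.0, 0.0, 16.0]
[0.0047, -0.0335, 0.0, 0.0, 0.0, 18.0]
[0.0059, -0.037, 0.0, 0.0, 0.0, 20.0]
```

step_arm(
  commands=[0, -0.0038, 0.001, 0, 0, 2, 0.0001, -0.0075, 0.002, 0, 0, 4, 0.0004, -0.0113, 0.002, 0, 0, 6, 0.0008, -0.015, 0.002, 0, 0, 8, 0.0013, -0.0188, 0.002, 0, 0, 10, 0.002, -0.0225, 0.002, 0, 0, 12, 0.0028, -0.0262, 0.002, 0, 0, 14, 0.0037, -0.0298, 0.002, 0, 0, 16, 0.0037, -0.0298, 0.002, 0, 0, 16, 0.0037, -0.0298, 0.002, 0, 0, 16],
)

```text
t: 8.4
tcp_pos: [0.5013, -0.3214, 0.0867]
tool_rot: [0.927, 0.375, -0.0, -0.0]
force: [-0.1, 0.1, -4.3]
finger_gap: 0.208
gripper_force: 107.3
```

```bash
python3 - <<'E'
from h import *
s=st()
E
```

```text
t8.4 [ 0.5013 -0.3214  0.0867] yaw44.09 head [ 0.5776 -0.245 ] F [-0.1  0.1 -4.3] M [-0.14  0.17 -0.02] gap0.208 gf107
```

It dropped: the contact moment is gone and the rim is below the nut's top. I'm lowering to full depth.

step_arm(
  commands=[0, 0, 0.001, 0, 0, 0, 0, 0, 0.002, 0, 0, 0, 0, 0, 0.003, 0, 0, 0, 0, 0, 0.004, 0, 0, 0, 0, 0, 0.005, 0, 0, 0, 0, 0, 0.006, 0, 0, 0, 0, 0, 0.007, 0, 0, 0, 0, 0, 0.008, 0, 0, 0, 0, 0, 0.009, 0, 0, 0, 0, 0, 0.01, 0, 0, 0],
)

```text
t: 9.4
tcp_pos: [0.5015, -0.3214, 0.0768]
tool_rot: [0.927, 0.375, -0.0, 0.0]
force: [-1.5, -0.6, -2.9]
finger_gap: 0.21
gripper_force: 107.5
```

```bash
python3 - <<'E'
from h import *
s=st()
for r in arc(44,range(-8,-81,-8)): print([float(v) for v in r])
E
```

```text
t9.4 [ 0.5015 -0.3214  0.0768] yaw44.02 head [ 0.5779 -0.245 ] F [-1.5 -0.6 -2.9] M [-0.13  0.12  0.06] gap0.210 gf107
[0.0008, -0.015, 0.0, 0.0, 0.0, 8.0]
[0.0037, -0.0298, 0.0, 0.0, 0.0, 16.0]
[0.0086, -0.0441, 0.0, 0.0, 0.0, 24.0]
[0.0155, -0.0575, 0.0, 0.0, 0.0, 32.0]
[0.0241, -0.0698, 0.0, 0.0, 0.0, 40.0]
[0.0344, -0.0809, 0.0, 0.0, 0.0, 48.0]
[0.0461, -0.0903, 0.0, 0.0, 0.0, 56.0]
[0.059, -0.0981, 0.0, 0.0, 0.0, 64.0]
[0.0729, -0.104, 0.0, 0.0, 0.0, 72.0]
[0.0875, -0.1078, 0.0, 0.0, 0.0, 80.0]
```

step_arm(
  commands=[0.0008, -0.015, 0, 0, 0, 8, 0.0037, -0.0298, 0, 0, 0, 16, 0.0086, -0.0441, 0, 0, 0, 24, 0.0155, -0.0575, 0, 0, 0, 32, 0.0241, -0.0698, 0, 0, 0, 40, 0.0344, -0.0809, 0, 0, 0, 48, 0.0461, -0.0903, 0, 0, 0, 56, 0.059, -0.0981, 0, 0, 0, 64, 0.0729, -0.104, 0, 0, 0, 72, 0.0729, -0.104, 0, 0, 0, 72],
)

```text
t: 10.4
tcp_pos: [0.4826, -0.1961, 0.0771]
tool_rot: [0.97, -0.241, 0.001, 0.001]
force: [-2.1, -5.8, -4.5]
finger_gap: 0.209
gripper_force: 107.6
```

```bash
python3 - <<'E'
from h import *
s=st()
for r in arc(-28,[-8,-16,-24,-32,-37]): print([float(v) for v in r])
E
```

```text
t10.4 [ 0.4826 -0.1961  0.0771] yaw-27.92 head [ 0.5788 -0.2451] F [-2.1 -5.8 -4.5] M [-0.78  0.49 -0.46] gap0.209 gf108
[0.0008, -0.015, 0.0, 0.0, 0.0, 8.0]
[0.0037, -0.0298, 0.0, 0.0, 0.0, 16.0]
[0.0086, -0.0441, 0.0, 0.0, 0.0, 24.0]
[0.0155, -0.0575, 0.0, 0.0, 0.0, 32.0]
[0.0207, -0.0654, 0.0, 0.0, 0.0, 37.0]
```

step_arm(
  commands=[0.0008, -0.015, 0, 0, 0, 8, 0.0037, -0.0298, 0, 0, 0, 16, 0.0086, -0.0441, 0, 0, 0, 24, 0.0155, -0.0575, 0, 0, 0, 32, 0.0207, -0.0654, 0, 0, 0, 37, 0.0207, -0.0654, 0, 0, 0, 37, 0.0207, -0.0654, 0, 0, 0, 37, 0.0207, -0.0654, 0, 0, 0, 37, 0.0207, -0.0654, 0, 0, 0, 37, 0.0207, -0.0654, 0, 0, 0, 37],
)

```text
t: 11.4
tcp_pos: [0.5306, -0.1485, 0.0769]
tool_rot: [0.844, -0.537, 0.0, 0.0]
force: [-2.0, -5.2, -4.5]
finger_gap: 0.21
gripper_force: 107.8
```

```bash
python3 - <<'E'
from h import *
s=st();b=snap('side','si3');c=snap('wrist','wr4')
for r in arc(-65,range(8,73,8)): print([float(v) for v in r])
y=b['pixels'][160:220,290:350];w=c['pixels'][0:300,0:480]
cv2.imwrite('pics/c4.png',np.hstack([cv2.resize(y,(300,300),interpolation=cv2.INTER_CUBIC),w]))
E
```

```text
t11.4 [ 0.5306 -0.1485  0.0769] yaw-64.96 head [ 0.5779 -0.2455] F [-2.  -5.2 -4.5] M [-0.69  0.36 -0.15] gap0.210 gf108
[0.0013, 0.015, 0.0, 0.0, 0.0, -8.0]
[0.0047, 0.0297, 0.0, 0.0, 0.0, -16.0]
[0.0101, 0.0438, 0.0, 0.0, 0.0, -24.0]
[0.0174, 0.057, 0.0, 0.0, 0.0, -32.0]
[0.0264, 0.069, 0.0, 0.0, 0.0, -40.0]
[0.0371, 0.0797, 0.0, 0.0, 0.0, -48.0]
[0.0491, 0.0887, 0.0, 0.0, 0.0, -56.0]
[0.0623, 0.0961, 0.0, 0.0, 0.0, -64.0]
[0.0763, 0.1015, 0.0, 0.0, 0.0, -72.0]
```

View pics/c4.png

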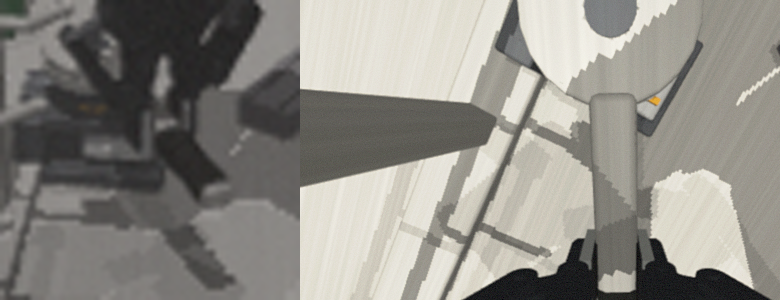

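The picture shows the handle at yaw -65 with the post well clear to its left and the socket still over the nut. I'm swinging back now.

step_arm(
  commands=[0.0013, 0.015, 0, 0, 0, -8, 0.0047, 0.0297, 0, 0, 0, -16, 0.0101, 0.0438, 0, 0, 0, -24, 0.0174, 0.057, 0, 0, 0, -32, 0.0264, 0.069, 0, 0, 0, -40, 0.0371, 0.0797, 0, 0, 0, -48, 0.0491, 0.0887, 0, 0, 0, -56, 0.0623, 0.0961, 0, 0, 0, -64, 0.0763, 0.1015, 0, 0, 0, -72, 0.0763, 0.1015, 0, 0, 0, -72],
)

```text
t: 12.5
tcp_pos: [0.4716, -0.2606, 0.0769]
tool_rot: [0.998, 0.061, 0.001, -0.0]
force: [1.7, 0.6, -3.4]
finger_gap: 0.21
gripper_force: 107.7
```

```bash
python3 - <<'E'
from h import *
s=st();R=Rt(yaw(s));print(R.T@(NUT-head(s)))
E
```

```text
t12.5 [ 0.4716 -0.2606  0.0769] yaw6.94 head [ 0.5785 -0.2457] F [ 1.7  0.6 -3.4] M [ 0.09 -0.13 -0.02] gap0.210 gf108
[-0.00045441 -0.00077552]
```

step_arm(
  commands=[0.0013, 0.015, 0, 0, 0, -8, 0.0047, 0.0297, 0, 0, 0, -16, 0.0101, 0.0438, 0, 0, 0, -24, 0.0174, 0.057, 0, 0, 0, -32, 0.0264, 0.069, 0, 0, 0, -40, 0.0371, 0.0797, 0, 0, 0, -48, 0.0491, 0.0887, 0, 0, 0, -56, 0.0623, 0.0961, 0, 0, 0, -64, 0.0763, 0.1015, 0, 0, 0, -72, 0.0763, 0.1015, 0, 0, 0, -72],
)

```text
t: 13.5
tcp_pos: [0.5602, -0.3507, 0.0767]
tool_rot: [0.772, 0.636, -0.0, 0.0]
force: [-0.7, -2.4, -1.6]
finger_gap: 0.21
gripper_force: 107.9
```

```bash
python3 - <<'E'
from h import *
s=st();R=Rt(yaw(s));print(R.T@(NUT-head(s)))
c=snap('wrist','wr5')
img=c['pixels'];hsv=cv2.cvtColor(img,cv2.COLOR_BGR2HSV)
m=((hsv[...,0]>8)&(hsv[...,0]<32)&(hsv[...,1]>150)&(hsv[...,2]>150)).astype(np.uint8)
n,l,s_,ce=cv2.connectedComponentsWithStats(m)
for i in range(1,n):
    if s_[i,4]>15:print(s_[i],ce[i])
E
```

```text
t13.5 [ 0.5602 -0.3507  0.0767] yaw79.01 head [ 0.5791 -0.2443] F [-0.7 -2.4 -1.6] M [-0.42 -0.02 -0.11] gap0.210 gf108
[-0.00085642 -0.00091803]
[340 101  20  12 128] [351.0234375 105.7109375]
```

step_arm(
  commands=[0.0008, -0.015, 0, 0, 0, 8, 0.0037, -0.0298, 0, 0, 0, 16, 0.0086, -0.0441, 0, 0, 0, 24, 0.0155, -0.0575, 0, 0, 0, 32, 0.0241, -0.0698, 0, 0, 0, 40, 0.0344, -0.0809, 0, 0, 0, 48, 0.0461, -0.0903, 0, 0, 0, 56, 0.059, -0.0981, 0, 0, 0, 64, 0.0729, -0.104, 0, 0, 0, 72, 0.0729, -0.104, 0, 0, 0, 72],
)

```text
t: 14.55
tcp_pos: [0.4718, -0.2591, 0.0773]
tool_rot: [0.998, 0.057, 0.002, 0.001]
force: [3.8, -3.8, -5.7]
finger_gap: 0.208
gripper_force: 107.9
```

```bash
python3 - <<'E'
from h import *
s=st();b=snap('side','si4')
for r in arc(7,range(-4,-37,-4)): print([float(v) for v in r])
E
```

```text
t14.6 [ 0.4718 -0.2591  0.0773] yaw6.58 head [ 0.5789 -0.245 ] F [ 3.8 -3.8 -5.7] M [-0.63 -0.11 -0.22] gap0.208 gf108
[0.0001, -0.0075, 0.0, 0.0, 0.0, 4.0]
[0.0008, -0.015, 0.0, 0.0, 0.0, 8.0]
[0.002, -0.0225, 0.0, 0.0, 0.0, 12.0]
[0.0037, -0.0298, 0.0, 0.0, 0.0, 16.0]
[0.0059, -0.037, 0.0, 0.0, 0.0, 20.0]
[0.0086, -0.0441, 0.0, 0.0, 0.0, 24.0]
[0.0118, -0.0509, 0.0, 0.0, 0.0, 28.0]
[0.0155, -0.0575, 0.0, 0.0, 0.0, 32.0]
[0.0196, -0.0638, 0.0, 0.0, 0.0, 36.0]
```

step_arm(
  commands=[0.0001, -0.0075, 0, 0, 0, 4, 0.0008, -0.015, 0, 0, 0, 8, 0.0021, -0.0225, 0, 0, 0, 12, 0.0037, -0.0298, 0, 0, 0, 16, 0.0037, -0.0298, 0, 0, 0, 16, 0.0037, -0.0298, 0, 0, 0, 16, 0.0037, -0.0298, 0, 0, 0, 16, 0.0037, -0.0298, 0, 0, 0, 16, 0.0037, -0.0298, 0, 0, 0, 16, 0.0037, -0.0298, 0, 0, 0, 16],
)

```text
t: 15.6
tcp_pos: [0.4718, -0.2304, 0.0771]
tool_rot: [0.997, -0.079, 0.001, 0.001]
force: [4.8, -2.0, -4.8]
finger_gap: 0.211
gripper_force: 108.1
```

```bash
python3 - <<'E'
from h import *
s=st()
for r in arc(-9,range(-2,-21,-2)): print([float(v) for v in r])
E
```

```text
t15.6 [ 0.4718 -0.2304  0.0771] yaw-9.12 head [ 0.5787 -0.2457] F [ 4.8 -2.  -4.8] M [-0.39 -0.42  0.01] gap0.211 gf108
[0.0, -0.0038, 0.0, 0.0, 0.0, 2.0]
[0.0001, -0.0075, 0.0, 0.0, 0.0, 4.0]
[0.0004, -0.0113, 0.0, 0.0, 0.0, 6.0]
[0.0008, -0.015, 0.0, 0.0, 0.0, 8.0]
[0.0013, -0.0188, 0.0, 0.0, 0.0, 10.0]
[0.002, -0.0225, 0.0, 0.0, 0.0, 12.0]
[0.0028, -0.0262, 0.0, 0.0, 0.0, 14.0]
[0.0037, -0.0298, 0.0, 0.0, 0.0, 16.0]
[0.0047, -0.0335, 0.0, 0.0, 0.0, 18.0]
[0.0059, -0.037, 0.0, 0.0, 0.0, 20.0]
```

step_arm(
  commands=[0, -0.0038, 0, 0, 0, 2, 0.0001, -0.0075, 0, 0, 0, 4, 0.0004, -0.0113, 0, 0, 0, 6, 0.0008, -0.015, 0, 0, 0, 8, 0.0013, -0.0188, 0, 0, 0, 10, 0.002, -0.0225, 0, 0, 0, 12, 0.0028, -0.0262, 0, 0, 0, 14, 0.0037, -0.0298, 0, 0, 0, 16, 0.0047, -0.0335, 0, 0, 0, 18, 0.0059, -0.037, 0, 0, 0, 20],
)

```text
t: 16.6
tcp_pos: [0.4831, -0.1949, 0.0771]
tool_rot: [0.968, -0.252, 0.001, 0.001]
force: [3.5, -4.6, -5.1]
finger_gap: 0.212
gripper_force: 108.3
```

```bash
python3 - <<'E'
from h import *
s=st()
E
```

```text
t16.6 [ 0.4831 -0.1949  0.0771] yaw-29.16 head [ 0.5783 -0.246 ] F [ 3.5 -4.6 -5.1] M [-0.5  -0.27  0.1 ] gap0.212 gf108
```

step_arm(
  commands=[0, -0.0038, 0, 0, 0, 2, 0.0001, -0.0075, 0, 0, 0, 4, 0.0004, -0.0113, 0, 0, 0, 6, 0.0008, -0.015, 0, 0, 0, 8, 0.0013, -0.0188, 0, 0, 0, 10, 0.0013, -0.0188, 0, 0, 0, 10, 0.0013, -0.0188, 0, 0, 0, 10, 0.0013, -0.0188, 0, 0, 0, 10, 0.0013, -0.0188, 0, 0, 0, 10, 0.0013, -0.0188, 0, 0, 0, 10],
)

```text
t: 17.6
tcp_pos: [0.4931, -0.1793, 0.0771]
tool_rot: [0.942, -0.334, 0.001, 0.0]
force: [3.7, -3.8, -5.4]
finger_gap: 0.205
gripper_force: 108.2
```

```bash
python3 - <<'E'
from h import *
s=st()
E
```

```text
t17.6 [ 0.4931 -0.1793  0.0771] yaw-39.06 head [ 0.5781 -0.2459] F [ 3.7 -3.8 -5.4] M [-0.54 -0.26  0.1 ] gap0.205 gf108
```

step_arm(
  commands=[0, -0.0038, 0, 0, 0, 2, 0.0001, -0.0075, 0, 0, 0, 4, 0.0004, -0.0113, 0, 0, 0, 6, 0.0008, -0.015, 0, 0, 0, 8, 0.0013, -0.0188, 0, 0, 0, 10, 0.002, -0.0225, 0, 0, 0, 12, 0.0028, -0.0262, 0, 0, 0, 14, 0.0037, -0.0298, 0, 0, 0, 16, 0.0047, -0.0335, 0, 0, 0, 18, 0.0059, -0.037, 0, 0, 0, 20],
)

```text
t: 18.6
tcp_pos: [0.5205, -0.1541, 0.077]
tool_rot: [0.87, -0.493, 0.001, 0.0]
force: [3.0, -5.0, -4.3]
finger_gap: 0.21
gripper_force: 108.5
```

```bash
cat >> h.py <<'E'
def torq(s):
    r=np.array(s['tcp_pos'])[:2]-NUT;F=s['force'];print('nut torque',r[0]*F[1]-r[1]*F[0]+s['ft_torque'][2])
E
python3 - <<'E'
from h import *
s=st();torq(s)
E
```

```text
t18.6 [ 0.5205 -0.1541  0.077 ] yaw-59.10 head [ 0.5775 -0.2459] F [ 3.  -5.  -4.3] M [-0.57 -0.21  0.25] gap0.210 gf108
nut torque 0.26091348770799827
```

step_arm(
  commands=[0, -0.0038, 0, 0, 0, 2, 0.0001, -0.0075, 0, 0, 0, 4, 0.0004, -0.0113, 0, 0, 0, 6, 0.0004, -0.0113, 0, 0, 0, 6, 0.0004, -0.0113, 0, 0, 0, 6, 0.0004, -0.0113, 0, 0, 0, 6, 0.0004, -0.0113, 0, 0, 0, 6, 0.0004, -0.0113, 0, 0, 0, 6, 0.0004, -0.0113, 0, 0, 0, 6, 0.0004, -0.0113, 0, 0, 0, 6],
)

```text
t: 19.6
tcp_pos: [0.5301, -0.1487, 0.0769]
tool_rot: [0.843, -0.537, 0.0, 0.0]
force: [1.7, -4.6, -4.5]
finger_gap: 0.213
gripper_force: 108.4
```

```bash
python3 - <<'E'
from h import *
s=st();torq(s)
E
```

```text
t19.6 [ 0.5301 -0.1487  0.0769] yaw-64.98 head [ 0.5774 -0.2458] F [ 1.7 -4.6 -4.5] M [-0.55 -0.15  0.17] gap0.213 gf108
nut torque 0.22326781895768988
```

step_arm(
  commands=[0.0013, 0.015, 0, 0, 0, -8, 0.0047, 0.0297, 0, 0, 0, -16, 0.0101, 0.0438, 0, 0, 0, -24, 0.0174, 0.057, 0, 0, 0, -32, 0.0264, 0.069, 0, 0, 0, -40, 0.0371, 0.0797, 0, 0, 0, -48, 0.0491, 0.0887, 0, 0, 0, -56, 0.0623, 0.0961, 0, 0, 0, -64, 0.0763, 0.1015, 0, 0, 0, -72, 0.0763, 0.1015, 0, 0, 0, -72],
)

```text
t: 20.6
tcp_pos: [0.4713, -0.2607, 0.0769]
tool_rot: [0.998, 0.06, 0.001, -0.0]
force: [4.9, 2.2, -4.6]
finger_gap: 0.206
gripper_force: 108.0
```

step_arm(
  commands=[0.0013, 0.015, 0, 0, 0, -8, 0.0047, 0.0297, 0, 0, 0, -16, 0.0101, 0.0438, 0, 0, 0, -24, 0.0174, 0.057, 0, 0, 0, -32, 0.0264, 0.069, 0, 0, 0, -40, 0.0371, 0.0797, 0, 0, 0, -48, 0.0491, 0.0887, 0, 0, 0, -56, 0.0623, 0.0961, 0, 0, 0, -64, 0.0623, 0.0961, 0, 0, 0, -64, 0.0623, 0.0961, 0, 0, 0, -64],
)

```text
t: 21.6
tcp_pos: [0.5443, -0.3468, 0.0766]
tool_rot: [0.815, 0.579, 0.001, -0.0]
force: [3.3, -0.4, -3.3]
finger_gap: 0.211
gripper_force: 108.1
```

```bash
python3 - <<'E'
from h import *
s=st();R=Rt(yaw(s));print(R.T@(NUT-head(s)))
E
```

```text
t21.6 [ 0.5443 -0.3468  0.0766] yaw70.78 head [ 0.5781 -0.2442] F [ 3.3 -0.4 -3.3] M [-0.18 -0.62 -0.43] gap0.211 gf108
[-0.00077529  0.00014563]
```

step_arm(
  commands=[0, -0.0038, 0, 0, 0, 2, 0.0001, -0.0075, 0, 0, 0, 4, 0.0004, -0.0113, 0, 0, 0, 6, 0.0008, -0.015, 0, 0, 0, 8, 0.0013, -0.0188, 0, 0, 0, 10, 0.002, -0.0225, 0, 0, 0, 12, 0.0028, -0.0262, 0, 0, 0, 14, 0.0037, -0.0298, 0, 0, 0, 16, 0.0047, -0.0335, 0, 0, 0, 18, 0.0059, -0.037, 0, 0, 0, 20],
)

```text
t: 22.6
tcp_pos: [0.5114, -0.3291, 0.0769]
tool_rot: [0.904, 0.428, 0.001, 0.0]
force: [6.4, 0.5, -4.4]
finger_gap: 0.208
gripper_force: 108.1
```

```bash
python3 - <<'E'
from h import *
s=st();torq(s)
E
```

```text
t22.6 [ 0.5114 -0.3291  0.0769] yaw50.69 head [ 0.5784 -0.2444] F [ 6.4  0.5 -4.4] M [-0.15 -0.84 -0.33] gap0.208 gf108
nut torque 0.17760313843511777
```

step_arm(
  commands=[0, -0.0038, 0, 0, 0, 2, 0.0001, -0.0075, 0, 0, 0, 4, 0.0004, -0.0113, 0, 0, 0, 6, 0.0008, -0.015, 0, 0, 0, 8, 0.0013, -0.0188, 0, 0, 0, 10, 0.0013, -0.0188, 0, 0, 0, 10, 0.0013, -0.0188, 0, 0, 0, 10, 0.0013, -0.0188, 0, 0, 0, 10, 0.0013, -0.0188, 0, 0, 0, 10, 0.0013, -0.0188, 0, 0, 0, 10],
)

```text
t: 23.6
tcp_pos: [0.4982, -0.3167, 0.077]
tool_rot: [0.937, 0.349, 0.001, 0.001]
force: [6.2, 0.3, -5.9]
finger_gap: 0.207
gripper_force: 107.9
```

```bash
python3 - <<'E'
from h import *
s=st();torq(s)
E
```

```text
t23.6 [ 0.4982 -0.3167  0.077 ] yaw40.81 head [ 0.5788 -0.2448] F [ 6.2  0.3 -5.9] M [-0.14 -0.83 -0.19] gap0.207 gf108
nut torque 0.235580425365465
```

step_arm(
  commands=[0, -0.0038, 0, 0, 0, 2, 0.0001, -0.0075, 0, 0, 0, 4, 0.0004, -0.0113, 0, 0, 0, 6, 0.0008, -0.015, 0, 0, 0, 8, 0.0013, -0.0188, 0, 0, 0, 10, 0.002, -0.0225, 0, 0, 0, 12, 0.002, -0.0225, 0, 0, 0, 12, 0.002, -0.0225, 0, 0, 0, 12, 0.002, -0.0225, 0, 0, 0, 12, 0.002, -0.0225, 0, 0, 0, 12],
)

```text
t: 24.6
tcp_pos: [0.4857, -0.2995, 0.0773]
tool_rot: [0.968, 0.25, 0.002, 0.002]
force: [7.6, -2.1, -5.7]
finger_gap: 0.208
gripper_force: 108.3
```

```bash
python3 - <<'E'
from h import *
s=st();torq(s)
E
```

```text
t24.6 [ 0.4857 -0.2995  0.0773] yaw28.96 head [ 0.5794 -0.2456] F [ 7.6 -2.1 -5.7] M [-0.36 -0.96  0.28] gap0.208 gf108
nut torque 0.8908156179299537
```

step_arm(
  commands=[0, -0.0038, 0, 0, 0, 2, 0.0001, -0.0075, 0, 0, 0, 4, 0.0004, -0.0113, 0, 0, 0, 6, 0.0008, -0.015, 0, 0, 0, 8, 0.0013, -0.0188, 0, 0, 0, 10, 0.002, -0.0225, 0, 0, 0, 12, 0.002, -0.0225, 0, 0, 0, 12, 0.002, -0.0225, 0, 0, 0, 12, 0.002, -0.0225, 0, 0, 0, 12, 0.002, -0.0225, 0, 0, 0, 12],
)

```text
t: 25.6
tcp_pos: [0.4778, -0.2822, 0.078]
tool_rot: [0.989, 0.151, 0.002, 0.005]
force: [8.1, -6.5, -6.4]
finger_gap: 0.211
gripper_force: 112.9
```

```bash
python3 - <<'E'
from h import *
s=st();torq(s)
E
```

```text
t25.6 [ 0.4778 -0.2822  0.078 ] yaw17.36 head [ 0.5804 -0.2482] F [ 8.1 -6.5 -6.4] M [-1.2  -0.85  1.39] gap0.211 gf113
nut torque 2.34043032639004
```

step_arm(
  commands=[0, -0.0038, 0, 0, 0, 2, 0.0001, -0.0075, 0, 0, 0, 4, 0.0004, -0.0113, 0, 0, 0, 6, 0.0008, -0.015, 0, 0, 0, 8, 0.0013, -0.0188, 0, 0, 0, 10, 0.002, -0.0225, 0, 0, 0, 12, 0.002, -0.0225, 0, 0, 0, 12, 0.002, -0.0225, 0, 0, 0, 12, 0.002, -0.0225, 0, 0, 0, 12, 0.002, -0.0225, 0, 0, 0, 12],
)

```text
t: 26.6
tcp_pos: [0.4729, -0.2636, 0.0787]
tool_rot: [0.999, 0.05, 0.003, 0.008]
force: [1.7, -15.2, -3.4]
finger_gap: 0.208
gripper_force: 121.8
```

```bash
python3 - <<'E'
from h import *
s=st();torq(s)
E
```

```text
t26.6 [ 0.4729 -0.2636  0.0787] yaw5.76 head [ 0.5801 -0.251 ] F [  1.7 -15.2  -3.4] M [-2.69  0.06  2.28] gap0.208 gf122
nut torque 3.90946055199488
```

The torque rose to 0.9, then 2.3, then 3.9 N m, so the nut is against its stop. I'm backing off to relieve the load.

step_arm(
  commands=[0.0005, 0.0075, 0, 0, 0, -4, 0.0013, 0.015, 0, 0, 0, -8, 0.0028, 0.0224, 0, 0, 0, -12, 0.0047, 0.0297, 0, 0, 0, -16, 0.0072, 0.0369, 0, 0, 0, -20, 0.0101, 0.0438, 0, 0, 0, -24, 0.0101, 0.0438, 0, 0, 0, -24, 0.0101, 0.0438, 0, 0, 0, -24, 0.0101, 0.0438, 0, 0, 0, -24, 0.0101, 0.0438, 0, 0, 0, -24],
)

```text
t: 27.6
tcp_pos: [0.4857, -0.2994, 0.0773]
tool_rot: [0.968, 0.25, 0.002, 0.002]
force: [6.5, -0.9, -4.6]
finger_gap: 0.211
gripper_force: 108.5
```

```bash
python3 - <<'E'
from h import *
s=st();torq(s)
c=snap('wrist','wr6');b=snap('side','si6');a=snap('scene','sc6')
y=b['pixels'][160:210,290:340];w=c['pixels'][0:320,60:560];x=a['pixels'][215:275,195:255]
cv2.imwrite('pics/c6.png',np.hstack([np.vstack([cv2.resize(y,(300,160)),cv2.resize(x,(300,160))]),w]))
E
```

```text
t27.6 [ 0.4857 -0.2994  0.0773] yaw28.93 head [ 0.5794 -0.2456] F [ 6.5 -0.9 -4.6] M [-0.4  -0.91  0.26] gap0.211 gf108
nut torque 0.7016369883535423
```

View pics/c6.png

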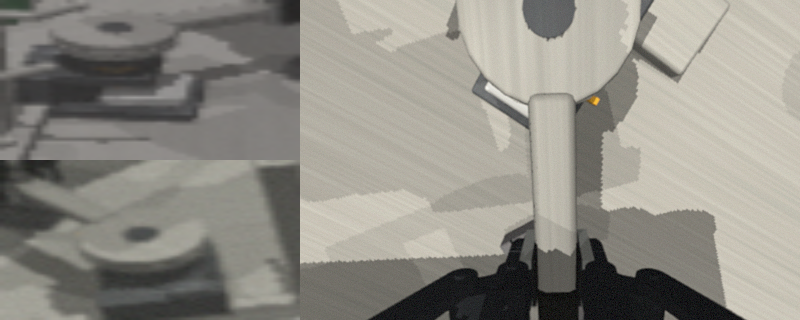

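The head is still where it was in the grip (centre about (309,12)), and the jaw plate sits down on the foot plate. I'm lifting off and carrying the wrench back to its rest.

step_arm(
  commands=[0.0005, 0.0075, 0, 0, 0, -4, 0.0005, 0.0075, 0, 0, 0, -4, 0.0005, 0.0075, -0.005, 0, 0, -4, 0.0005, 0.0075, -0.01, 0, 0, -4, 0.0005, 0.0075, -0.015, 0, 0, -4, 0.0005, 0.0075, -0.02, 0, 0, -4, 0.0005, 0.0075, -0.03, 0, 0, -4, 0.0005, 0.0075, -0.045, 0, 0, -4, 0.0005, 0.0075, -0.055, 0, 0, -4, 0.0005, 0.0075, -0.055, 0, 0, -4],
)

```text
t: 28.75
tcp_pos: [0.4872, -0.3043, 0.1325]
tool_rot: [0.959, 0.284, -0.001, -0.0]
force: [-0.2, -0.5, -4.4]
finger_gap: 0.209
gripper_force: 112.2
```

```bash
cat >> h.py <<'E'
def goto(x,y,z,yw):
    s=st();R=Rn.from_quat(s['tool_rot']).as_matrix();print('d tool',(R.T@(np.array([x,y,z])-s['tcp_pos'])).round(4),'turn z %.1f'%(yaw(s)-yw))
E
python3 - <<'E'
from h import *
goto(.477,-.354,.13,-33.9)
E
```

```text
t28.8 [ 0.4872 -0.3043  0.1325] yaw33.01 head [ 0.5768 -0.2439] F [-0.2 -0.5 -4.4] M [-0.13  0.17  0.04] gap0.209 gf112
d tool [-0.0356  0.0361  0.0025] turn z 66.9
```

step_arm(
  commands=[-0.005, 0.005, 0, 0, 0, 8, -0.01, 0.01, 0, 0, 0, 16, -0.015, 0.015, 0, 0, 0, 24, -0.02, 0.02, 0, 0, 0, 32, -0.025, 0.025, 0, 0, 0, 40, -0.03, 0.03, 0, 0, 0, 48, -0.0356, 0.0361, 0, 0, 0, 56, -0.0356, 0.0361, 0, 0, 0, 64, -0.0356, 0.0361, 0, 0, 0, 66.9, -0.0356, 0.0361, 0, 0, 0, 66.9],
)

```text
t: 29.75
tcp_pos: [0.476, -0.3542, 0.1311]
tool_rot: [0.956, -0.292, -0.002, -0.001]
force: [-0.1, -0.2, -3.9]
finger_gap: 0.213
gripper_force: 112.2
```

```bash
python3 - <<'E'
from h import *
goto(.477,-.354,.017,-33.9)
c=snap('wrist','wr7')
d=c;img=cv2.imread('pics/wr7.png');hsv=cv2.cvtColor(img,cv2.COLOR_BGR2HSV)
m=((hsv[...,0]>12)&(hsv[...,0]<32)&(hsv[...,1]>150)&(hsv[...,2]>190)).astype(np.uint8)
n,l,t_,ce=cv2.connectedComponentsWithStats(m)
for i in range(1,n):
    if t_[i,4]>150:
        cn=cv2.findContours((l==i).astype(np.uint8),0,2)[0][0];bx=cv2.boxPoints(cv2.minAreaRect(cn));N=onz(c,bx,.074)
        print(t_[i],N.mean(0),[round(float(np.degrees(np.arctan2(*(N[k]-N[k-1])[1::-1]))%90),1) for k in range(4)])
E
```

```text
t29.8 [ 0.476  -0.3542  0.1311] yaw-33.99 head [ 0.5665 -0.4131] F [-0.1 -0.2 -3.9] M [0.15 0.21 0.01] gap0.213 gf112
d tool [ 0.0012 -0.0007  0.1141] turn z -0.1
[  85  154   53   50 1423] [ 0.57738312 -0.24567286  0.074     ] [0.5, 4.4, 2.3, 5.7]
```

The nut's flats are now at about 3° modulo 90. If its zero is square to the rack, the stop would put them at about 2°, so this fits. I'm lowering onto the rest and releasing.

step_arm(
  commands=[0.001, 0, 0.03, 0, 0, 0, 0.001, 0, 0.06, 0, 0, 0, 0.001, 0, 0.085, 0, 0, 0, 0.001, 0, 0.1, 0, 0, 0, 0.001, 0, 0.107, 0, 0, 0, 0.001, 0, 0.11, 0, 0, 0, 0.001, 0, 0.112, 0, 0, 0, 0.001, 0, 0.1135, 0, 0, 0, 0.001, 0, 0.1135, 0, 0, 0, 0.001, 0, 0.1135, 0, 0, 0],
)

```text
t: 30.8
tcp_pos: [0.4772, -0.3544, 0.0195]
tool_rot: [0.957, -0.291, -0.001, -0.001]
force: [-5.8, 4.3, 6.8]
finger_gap: 0.207
gripper_force: 113.6
```

step_arm(
  commands=[0, 0, 0, 0, 0, 0, 0, 0, 0, 0, 0, 0, 0, 0, 0, 0, 0, 0, 0, 0, 0, 0, 0, 0, 0, 0, 0, 0, 0, 0, 0, 0, -0.03, 0, 0, 0, 0, 0, -0.08, 0, 0, 0, 0, 0, -0.13, 0, 0, 0, 0, 0, -0.18, 0, 0, 0, 0, 0, -0.2, 0, 0, 0],
  jaw=60,
)

```text
t: 31.8
tcp_pos: [0.4809, -0.3574, 0.2238]
tool_rot: [0.957, -0.291, 0.004, 0.002]
force: [1.0, 0.1, -0.4]
finger_gap: 0.596
gripper_force: 0.0
```

```bash
python3 - <<'E'
from h import *
s=st();snap('wrist','wr8')
E
```

```text
t31.8 [ 0.4809 -0.3574  0.2238] yaw-33.87 head [ 0.5716 -0.4161] F [ 1.   0.1 -0.4] M [-0.05 -0.   -0.02] gap0.596 gf0
```

View pics/wr8.png

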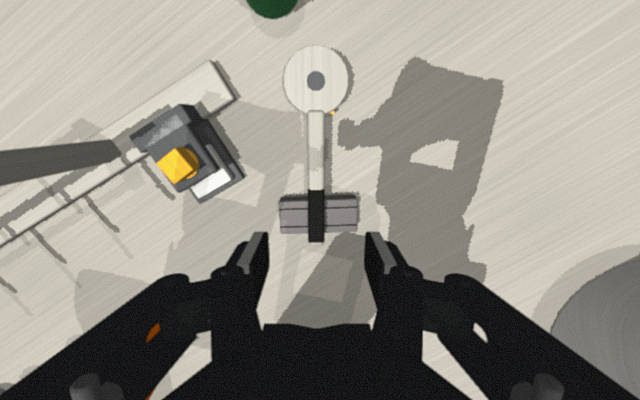

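The wrench lies square on its rest as before, with the head at (316,81) and the rest centred at (318,214). Now I'm moving over the cans.

step_arm(
  commands=[-0.02, -0.025, -0.03, 0, 0, -8, -0.045, -0.055, -0.055, 0, 0, -16, -0.07, -0.085, -0.055, 0, 0, -24, -0.095, -0.115, -0.055, 0, 0, -32, -0.12, -0.145, -0.055, 0, 0, -40, -0.145, -0.175, -0.055, 0, 0, -48, -0.17, -0.205, -0.055, 0, 0, -56, -0.195, -0.235, -0.055, 0, 0, -64, -0.22, -0.265, -0.055, 0, 0, -72, -0.22, -0.265, -0.055, 0, 0, -80],
)

```text
t: 32.85
tcp_pos: [0.4418, -0.0086, 0.2724]
tool_rot: [0.918, 0.397, -0.001, -0.002]
force: [-0.2, 0.2, 0.3]
finger_gap: 0.598
gripper_force: 0.0
```

```bash
python3 - <<'E'
from h import *
goto(.43,.14,.28,86)
c=load('wr8');print(onz(c,[(316,81)],.0365))
E
```

```text
t32.9 [ 0.4418 -0.0086  0.2724] yaw46.74 head [0.5145 0.0713] F [-0.2  0.2  0.3] M [0.01 0.   0.03] gap0.598 gf0
d tool [ 0.1002 -0.1104 -0.0072] turn z -39.3
[[ 0.56766138 -0.41644063  0.0365    ]]
```

step_arm(
  commands=[0.025, -0.028, -0.005, 0, 0, -8, 0.05, -0.055, -0.008, 0, 0, -16, 0.075, -0.083, -0.008, 0, 0, -24, 0.1, -0.11, -0.008, 0, 0, -32, 0.1, -0.11, -0.008, 0, 0, -39, 0.1, -0.11, -0.008, 0, 0, -39, 0.1, -0.11, -0.008, 0, 0, -39, 0.1, -0.11, -0.008, 0, 0, -39, 0.1, -0.11, -0.008, 0, 0, -39, 0.1, -0.11, -0.008, 0, 0, -39],
)

```text
t: 33.85
tcp_pos: [0.4342, 0.1348, 0.2813]
tool_rot: [0.737, 0.676, -0.0, -0.0]
force: [0.3, 0.7, -0.3]
finger_gap: 0.599
gripper_force: 0.0
```

```bash
python3 - <<'E'
from h import *
s=st();snap('wrist','wr9')
c=load('wr8');print(onz(c,[(280,195),(357,197),(359,233),(281,231)],.024).mean(0))
E
```

```text
t33.9 [0.4342 0.1348 0.2813] yaw85.01 head [0.4418 0.2426] F [ 0.3  0.7 -0.3] M [0.02 0.   0.03] gap0.599 gf0
[ 0.43440683 -0.33210893  0.024     ]
```

View pics/wr9.png

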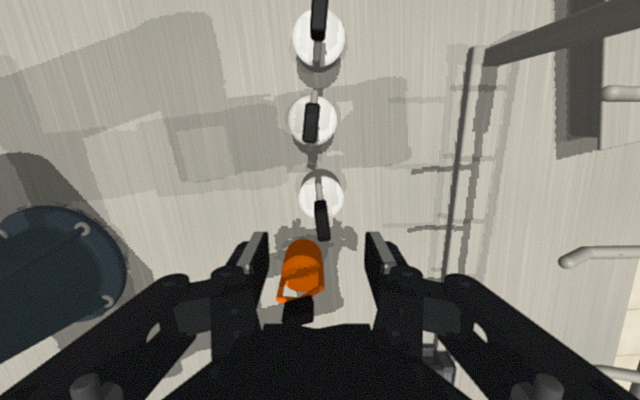

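From above, the cans' lids are at (319,38), (312,120) and (321,197), with grip blocks at (319,20), (311,123) and (321,221). The orange look-alike sits at (300,280).

```bash
python3 - <<'E'
from h import *
c=load('wr9')
print('lids',onz(c,[(321,197),(312,120),(319,38)],.063).round(4))
print('blocks .14',onz(c,[(321.5,221.5),(311.3,122.5),(319,18)],.142).round(4))
for n,a,b in [('A',(320,202),(323,240)),('B',(312.5,104),(310,141)),('C',(320.5,0),(317.5,40))]:
    P=onz(c,[a,b],.15);d=P[0]-P[1];print(n,P.mean(0).round(4),np.hypot(*d[:2]),'heading y-axis',np.degrees(np.arctan2(d[1],d[0])))
sc=load('sc0')
for p in [(.606,-.083),(.613,.013),(.622,.106),(.628,.199)]: pass
# hooks in wrist view: tip of hook at (565,257) and (605,95)
print('hooks',onz(c,[(568,256),(608,93)],.272).round(4))
E
```

```text
lids [[0.4367 0.0972 0.063 ]
 [0.4338 0.1965 0.063 ]
 [0.45   0.2859 0.063 ]]
blocks .14 [[0.4357 0.0934 0.142 ]
 [0.4342 0.1957 0.142 ]
 [0.4491 0.2834 0.142 ]]
A [0.4358 0.0966 0.15  ] 0.041919745409720224 heading y-axis 89.53068373168608
B [0.4343 0.1956 0.15  ] 0.0336471789636437 heading y-axis 80.75129890007918
C [0.4487 0.2794 0.15  ] 0.030192562379139972 heading y-axis 80.30832407151769
hooks [[0.5806 0.1098 0.272 ]
 [0.5866 0.2003 0.272 ]]
```

Can C has shifted since the first look (the expected knock). Starting with can A, which goes on hook 1.

```bash
python3 - <<'E'
from h import *
goto(.4362,.0965,.127,88)
E
```

```text
t33.9 [0.4342 0.1349 0.2813] yaw85.02 head [0.4418 0.2427] F [-0.4 -0.2  0.2] M [-0.03  0.07 -0.02] gap0.594 gf0
d tool [-0.0381  0.0053  0.1543] turn z -3.0
```

step_arm(
  commands=[-0.02, 0.003, 0.02, 0, 0, -3, -0.038, 0.005, 0.05, 0, 0, -3, -0.038, 0.005, 0.08, 0, 0, -3, -0.038, 0.005, 0.11, 0, 0, -3, -0.038, 0.005, 0.135, 0, 0, -3, -0.038, 0.005, 0.148, 0, 0, -3, -0.038, 0.005, 0.1545, 0, 0, -3, -0.038, 0.005, 0.1545, 0, 0, -3, -0.038, 0.005, 0.1545, 0, 0, -3, -0.038, 0.005, 0.1545, 0, 0, -3],
  jaw=60,
)

```text
t: 34.9
tcp_pos: [0.4366, 0.0971, 0.1276]
tool_rot: [0.719, 0.695, 0.001, 0.001]
force: [-0.1, -0.5, 0.6]
finger_gap: 0.598
gripper_force: 0.0
```

step_arm(
  commands=[0, 0, 0, 0, 0, 0, 0, 0, 0, 0, 0, 0, 0, 0, 0, 0, 0, 0, 0, 0, 0, 0, 0, 0, 0, 0, 0, 0, 0, 0, 0, 0, 0, 0, 0, 0, 0, 0, 0, 0, 0, 0, 0, 0, 0, 0, 0, 0, 0, 0, 0, 0, 0, 0, 0, 0, 0, 0, 0, 0],
  jaw=0,
  grip_force=60,
)

```text
t: 35.9
tcp_pos: [0.4361, 0.0971, 0.1274]
tool_rot: [0.719, 0.695, 0.0, 0.0]
force: [-1.4, 0.1, 5.0]
finger_gap: 0.155
gripper_force: 59.3
```

```bash
python3 - <<'E'
from h import *
goto(.495,.011,.305,86)
E
```

```text
t35.9 [0.4361 0.0971 0.1274] yaw88.13 head [0.4378 0.2051] F [-1.4  0.1  5. ] M [-0.01  0.14 -0.01] gap0.155 gf59
d tool [-0.0841  0.0618 -0.1776] turn z 2.1
```

step_arm(
  commands=[0, 0, -0.02, 0, 0, 0, 0, 0, -0.06, 0, 0, 0, 0, 0, -0.1, 0, 0, 0, 0, 0, -0.14, 0, 0, 0, 0, 0, -0.174, 0, 0, 0, -0.03, 0.02, -0.174, 0, 0, 1, -0.06, 0.045, -0.174, 0, 0, 2, -0.084, 0.062, -0.174, 0, 0, 2.1, -0.084, 0.062, -0.174, 0, 0, 2.1, -0.084, 0.062, -0.174, 0, 0, 2.1],
)

```text
t: 36.9
tcp_pos: [0.4941, 0.0111, 0.2996]
tool_rot: [0.732, 0.682, -0.001, -0.002]
force: [-0.5, 0.5, -3.8]
finger_gap: 0.153
gripper_force: 59.2
```

```bash
python3 - <<'E'
from h import *
goto(.615,.0115,.3014,86);c=snap('wrist','wr10')
print(c['mount'] is None, proj(c,[[.608+.0070*i,-.0834+.0947*i,.263] for i in range(4)]).round(0),proj(c,[[.566+.0070*i,-.0804+.0947*i,.275] for i in range(4)]).round(0))
E
```

```text
t36.9 [0.4941 0.0111 0.2996] yaw85.93 head [0.4999 0.1189] F [-0.5  0.5 -3.8] M [ 0.04  0.03 -0.01] gap0.153 gf59
d tool [ 0.009   0.1206 -0.0022] turn z -0.1
False [[ 477.  328.]
 [ 499.  208.]
 [ 529.   50.]
 [ 572. -171.]] [[ 427.  340.]
 [ 443.  214.]
 [ 465.   45.]
 [ 498. -197.]]
```

View pics/wr10.png

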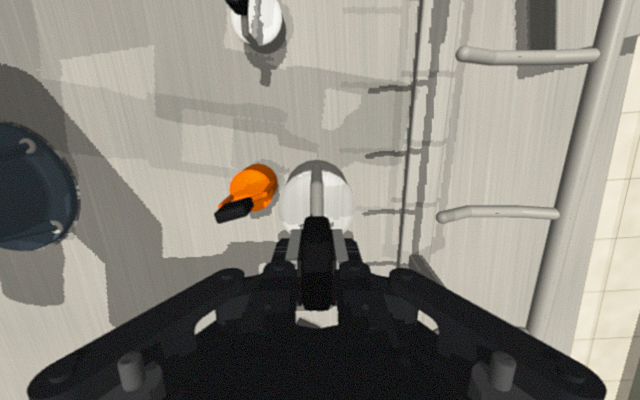

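The held can faces hook 1, whose tip is at (440,217) and seat line at about (499,212). Both are within 3 mm of what I predicted, so I'm moving in over the hook.

step_arm(
  commands=[0.007, 0.015, -0.002, 0, 0, 0, 0.007, 0.035, -0.002, 0, 0, 0, 0.007, 0.055, -0.002, 0, 0, 0, 0.007, 0.075, -0.002, 0, 0, 0, 0.007, 0.095, -0.002, 0, 0, 0, 0.007, 0.11, -0.002, 0, 0, 0, 0.007, 0.12, -0.002, 0, 0, 0, 0.007, 0.121, -0.002, 0, 0, 0, 0.007, 0.121, -0.002, 0, 0, 0, 0.007, 0.121, -0.002, 0, 0, 0],
)

```text
t: 37.95
tcp_pos: [0.6151, 0.0102, 0.3027]
tool_rot: [0.731, 0.682, -0.0, -0.001]
force: [-0.3, 1.2, -3.0]
finger_gap: 0.154
gripper_force: 59.3
```

```bash
python3 - <<'E'
from h import *
c=load('wr10');print('orange',onz(c,[(257,185)],.063),'canB lid',onz(c,[(258,20)],.063))
goto(.615,.0095,.2735,86)
E
```

```text
orange [[ 0.40949682 -0.00822307  0.063     ]] canB lid [[0.43637074 0.19108343 0.063     ]]
t38.0 [0.6151 0.0102 0.3027] yaw86.04 head [0.6208 0.118 ] F [-0.3  1.2 -3. ] M [ 0.01  0.04 -0.01] gap0.154 gf59
d tool [-0.0007 -0.      0.0292] turn z 0.0
```

step_arm(
  commands=[0, 0, 0.006, 0, 0, 0, 0, 0, 0.012, 0, 0, 0, 0, 0, 0.017, 0, 0, 0, 0, 0, 0.021, 0, 0, 0, 0, 0, 0.024, 0, 0, 0, 0, 0, 0.026, 0, 0, 0, 0, 0, 0.028, 0, 0, 0, 0, 0, 0.029, 0, 0, 0, 0, 0, 0.029, 0, 0, 0, 0, 0, 0.029, 0, 0, 0],
)

```text
t: 38.95
tcp_pos: [0.6164, 0.0096, 0.275]
tool_rot: [0.731, 0.682, 0.0, 0.001]
force: [-2.9, -1.1, 3.7]
finger_gap: 0.154
gripper_force: 60.4
```

```bash
python3 - <<'E'
from h import *
st()
E
```

```text
t39.0 [0.6164 0.0096 0.275 ] yaw86.03 head [0.6221 0.1175] F [-2.9 -1.1  3.7] M [0.04 0.48 0.01] gap0.154 gf60
```

The can is seated: the weight is off the gripper at the expected height. Releasing it and moving over can B.

step_arm(
  commands=[0, 0, 0, 0, 0, 0, 0, 0, 0, 0, 0, 0, 0, 0, 0, 0, 0, 0, 0, 0, 0, 0, 0, 0, 0, 0, 0, 0, 0, 0, 0, 0, 0, 0, 0, 0, 0, 0, -0.01, 0, 0, 0, 0, 0, -0.03, 0, 0, 0, 0, 0, -0.06, 0, 0, 0, 0, 0, -0.08, 0, 0, 0],
  jaw=32,
)

```text
t: 39.95
tcp_pos: [0.617, 0.0097, 0.3567]
tool_rot: [0.731, 0.682, 0.001, 0.001]
force: [0.1, -0.3, -0.4]
finger_gap: 0.322
gripper_force: 0.0
```

```bash
python3 - <<'E'
from h import *
goto(.434,.155,.28,82)
E
```

```text
t40.0 [0.617  0.0097 0.3567] yaw86.02 head [0.6227 0.1175] F [ 0.1 -0.3 -0.4] M [ 0.03 -0.02  0.04] gap0.322 gf0
d tool [ 0.1323 -0.1929  0.076 ] turn z 4.0
```

step_arm(
  commands=[0.02, -0.035, 0, 0, 0, 1, 0.045, -0.075, 0, 0, 0, 2, 0.07, -0.115, 0, 0, 0, 3, 0.095, -0.15, 0.01, 0, 0, 4, 0.12, -0.18, 0.04, 0, 0, 4, 0.132, -0.193, 0.065, 0, 0, 4, 0.132, -0.193, 0.076, 0, 0, 4, 0.132, -0.193, 0.076, 0, 0, 4, 0.132, -0.193, 0.076, 0, 0, 4, 0.132, -0.193, 0.076, 0, 0, 4],
  jaw=60,
)

```text
t: 40.95
tcp_pos: [0.4351, 0.1542, 0.279]
tool_rot: [0.755, 0.656, 0.001, 0.001]
force: [0.3, -0.4, 0.5]
finger_gap: 0.598
gripper_force: 0.0
```

```bash
cat >> h.py <<'E'
def findcan(c,guess):
    """block top (z .158) centre and heading of its long side; lid centre"""
    img=c['pixels'];u,v=proj(c,[*guess,.15])[0]
    m=(img.max(2)<50).astype(np.uint8);n,l,t_,ce=cv2.connectedComponentsWithStats(m)
    k=[i for i in range(1,n) if 150<t_[i,4]<6000]; 
    k=sorted(k,key=lambda i:np.hypot(*(ce[i]-[u,v])))[:2]
    print('pred px',u,v)
    for i in k:
        cn=cv2.findContours((l==i).astype(np.uint8),0,2)[0][0];r=cv2.minAreaRect(cn);bx=cv2.boxPoints(r)
        N=onz(c,bx,.15);e=[N[j]-N[j-1] for j in range(4)];e=max(e,key=np.linalg.norm)
        print('dark',t_[i],ce[i].round(1),'world',N.mean(0).round(4),'long %.4f head %.1f'%(np.linalg.norm(e),np.degrees(np.arctan2(e[1],e[0]))%180))
    w=((img.min(2)>215)).astype(np.uint8);w=cv2.morphologyEx(w,cv2.MORPH_OPEN,np.ones((5,5)));n,l,t_,ce=cv2.connectedComponentsWithStats(w)
    for i in range(1,n):
        if 400<t_[i,4]<12000: print('white',t_[i],'world',onz(c,[ce[i]],.063).round(4))
E
python3 - <<'E'
from h import *
st();c=snap('wrist','wr11');findcan(c,(.434,.196));findcan(c,(.449,.282))
E
```

```text
t41.0 [0.4351 0.1542 0.279 ] yaw81.94 head [0.4484 0.2614] F [ 0.3 -0.4  0.5] M [0.03 0.04 0.05] gap0.598 gf0
pred px 309.02405781425614 144.03678128237277
dark [301 125  15  39 352] [308.6 147.2] world [0.433  0.1958 0.15  ] long 0.0356 head 81.9
dark [304  10  15  53 275] [310.7  41.5] world [0.4491 0.286  0.15  ] long 0.0399 head 82.0
white [288  32  19  47 609] world [[0.4317 0.289  0.063 ]]
white [320  33  17  46 607] world [[0.4662 0.285  0.063 ]]
pred px 311.56636524902336 41.70657129844244
dark [304  10  15  53 275] [310.7  41.5] world [0.4491 0.286  0.15  ] long 0.0399 head 82.0
dark [301 125  15  39 352] [308.6 147.2] world [0.433  0.1958 0.15  ] long 0.0356 head 81.9
white [288  32  19  47 609] world [[0.4317 0.289  0.063 ]]
white [320  33  17  46 607] world [[0.4662 0.285  0.063 ]]
```

```bash
python3 - <<'E'
from h import *
goto(.4335,.1957,.127,82)
E
```

```text
t41.0 [0.4348 0.1542 0.2789] yaw81.94 head [0.4481 0.2614] F [-0.3  0.6  0.9] M [0.01 0.08 0.02] gap0.599 gf0
d tool [ 0.0408 -0.0075  0.1519] turn z -0.1
```

step_arm(
  commands=[0.02, 0, 0.03, 0, 0, 0, 0.04, -0.007, 0.07, 0, 0, 0, 0.041, -0.007, 0.1, 0, 0, 0, 0.041, -0.007, 0.125, 0, 0, 0, 0.041, -0.007, 0.14, 0, 0, 0, 0.041, -0.007, 0.149, 0, 0, 0, 0.041, -0.007, 0.152, 0, 0, 0, 0.041, -0.007, 0.152, 0, 0, 0, 0.041, -0.007, 0.152, 0, 0, 0, 0.041, -0.007, 0.152, 0, 0, 0],
  jaw=60,
)

```text
t: 42.0
tcp_pos: [0.4324, 0.1965, 0.1267]
tool_rot: [0.755, 0.656, 0.001, 0.001]
force: [-0.2, -0.4, 0.2]
finger_gap: 0.599
gripper_force: 0.0
```

step_arm(
  commands=[0, 0, 0, 0, 0, 0, 0, 0, 0, 0, 0, 0, 0, 0, 0, 0, 0, 0, 0, 0, 0, 0, 0, 0, 0, 0, 0, 0, 0, 0, 0, 0, 0, 0, 0, 0, 0, 0, 0, 0, 0, 0, 0, 0, 0, 0, 0, 0, 0, 0, 0, 0, 0, 0, 0, 0, 0, 0, 0, 0],
  jaw=0,
  grip_force=60,
)

```text
t: 43.0
tcp_pos: [0.432, 0.1965, 0.126]
tool_rot: [0.755, 0.656, 0.0, 0.0]
force: [1.4, 0.7, 5.4]
finger_gap: 0.154
gripper_force: 61.9
```

```bash
python3 - <<'E'
from h import *
goto(.50,.104,.3014,86)
E
```

```text
t43.0 [0.432  0.1965 0.126 ] yaw82.01 head [0.4453 0.3037] F [1.4 0.7 5.4] M [ 0.1  -0.08  0.  ] gap0.154 gf62
d tool [-0.0821  0.0803 -0.1753] turn z -4.0
```

step_arm(
  commands=[0, 0, -0.02, 0, 0, 0, 0, 0, -0.06, 0, 0, 0, 0, 0, -0.1, 0, 0, 0, 0, 0, -0.14, 0, 0, 0, 0, 0, -0.175, 0, 0, 0, -0.03, 0.03, -0.175, 0, 0, -2, -0.06, 0.06, -0.175, 0, 0, -4, -0.082, 0.08, -0.175, 0, 0, -4, -0.082, 0.08, -0.175, 0, 0, -4, -0.082, 0.08, -0.175, 0, 0, -4],
)

```text
t: 44.0
tcp_pos: [0.4982, 0.1036, 0.2993]
tool_rot: [0.732, 0.681, -0.002, -0.002]
force: [-1.1, 0.1, -3.0]
finger_gap: 0.157
gripper_force: 60.7
```

```bash
python3 - <<'E'
from h import *
goto(.622,.104,.3014,86)
E
```

```text
t44.0 [0.4982 0.1036 0.2993] yaw85.92 head [0.5041 0.2115] F [-1.1  0.1 -3. ] M [0.07 0.05 0.01] gap0.157 gf61
d tool [ 0.0092  0.1235 -0.0027] turn z -0.1
```

step_arm(
  commands=[0.009, 0.015, -0.002, 0, 0, 0, 0.009, 0.035, -0.002, 0, 0, 0, 0.009, 0.055, -0.002, 0, 0, 0, 0.009, 0.075, -0.002, 0, 0, 0, 0.009, 0.095, -0.002, 0, 0, 0, 0.009, 0.11, -0.002, 0, 0, 0, 0.009, 0.12, -0.002, 0, 0, 0, 0.009, 0.122, -0.002, 0, 0, 0, 0.009, 0.122, -0.002, 0, 0, 0, 0.009, 0.122, -0.002, 0, 0, 0],
)

```text
t: 45.0
tcp_pos: [0.6207, 0.105, 0.3026]
tool_rot: [0.731, 0.682, -0.001, -0.001]
force: [-0.5, 0.7, -1.2]
finger_gap: 0.153
gripper_force: 60.7
```

```bash
python3 - <<'E'
from h import *
goto(.622,.104,.2722,86)
E
```

```text
t45.0 [0.6207 0.105  0.3026] yaw86.05 head [0.6263 0.2129] F [-0.5  0.7 -1.2] M [-0.01  0.01  0.04] gap0.153 gf61
d tool [-0.0009  0.0015  0.0304] turn z 0.0
```

step_arm(
  commands=[0, 0.001, 0.006, 0, 0, 0, 0, 0.001, 0.012, 0, 0, 0, 0, 0.001, 0.017, 0, 0, 0, 0, 0.001, 0.021, 0, 0, 0, 0, 0.001, 0.024, 0, 0, 0, 0, 0.001, 0.026, 0, 0, 0, 0, 0.001, 0.028, 0, 0, 0, 0, 0.001, 0.03, 0, 0, 0, 0, 0.001, 0.03, 0, 0, 0, 0, 0.001, 0.03, 0, 0, 0],
)

```text
t: 46.0
tcp_pos: [0.623, 0.1045, 0.2743]
tool_rot: [0.731, 0.682, 0.001, 0.001]
force: [-2.6, -0.5, 5.6]
finger_gap: 0.15
gripper_force: 61.9
```

```bash
python3 - <<'E'
from h import *
st()
E
```

```text
t46.0 [0.623  0.1045 0.2743] yaw86.03 head [0.6287 0.2124] F [-2.6 -0.5  5.6] M [-0.01  0.47 -0.03] gap0.150 gf62
```

Seated the same way. Releasing and moving over can C.

step_arm(
  commands=[0, 0, 0, 0, 0, 0, 0, 0, 0, 0, 0, 0, 0, 0, 0, 0, 0, 0, 0, 0, 0, 0, 0, 0, 0, 0, 0, 0, 0, 0, 0, 0, 0, 0, 0, 0, 0, 0, -0.01, 0, 0, 0, 0, 0, -0.03, 0, 0, 0, 0, 0, -0.06, 0, 0, 0, 0, 0, -0.08, 0, 0, 0],
  jaw=32,
)

```text
t: 47.0
tcp_pos: [0.6236, 0.1045, 0.3557]
tool_rot: [0.731, 0.682, 0.001, 0.001]
force: [0.7, 1.0, -0.2]
finger_gap: 0.319
gripper_force: 0.0
```

```bash
python3 - <<'E'
from h import *
goto(.449,.245,.28,82)
E
```

```text
t47.0 [0.6236 0.1045 0.3557] yaw86.02 head [0.6292 0.2124] F [ 0.7  1.  -0.2] M [-0.02 -0.06 -0.05] gap0.319 gf0
d tool [ 0.128  -0.1841  0.0751] turn z 4.0
```

step_arm(
  commands=[0.02, -0.035, 0, 0, 0, 1, 0.045, -0.075, 0, 0, 0, 2, 0.07, -0.115, 0, 0, 0, 3, 0.095, -0.15, 0.01, 0, 0, 4, 0.12, -0.175, 0.04, 0, 0, 4, 0.128, -0.184, 0.065, 0, 0, 4, 0.128, -0.184, 0.075, 0, 0, 4, 0.128, -0.184, 0.075, 0, 0, 4, 0.128, -0.184, 0.075, 0, 0, 4, 0.128, -0.184, 0.075, 0, 0, 4],
  jaw=60,
)

```text
t: 48.0
tcp_pos: [0.4501, 0.2446, 0.2791]
tool_rot: [0.755, 0.656, 0.001, 0.001]
force: [0.2, 0.6, 1.0]
finger_gap: 0.597
gripper_force: 0.0
```

```bash
python3 - <<'E'
from h import *
st();c=snap('wrist','wr12');findcan(c,(.449,.284))
E
```

```text
t48.0 [0.4501 0.2446 0.2791] yaw81.93 head [0.4635 0.3518] F [0.2 0.6 1. ] M [-0.04 -0.05  0.02] gap0.597 gf0
pred px 309.3939929972696 146.58900432229962
dark [302 124  14  40 400] [309.  144.8] world [0.4485 0.2867 0.15  ] long 0.0365 head 81.9
```

step_arm(
  commands=[0.02, 0, 0.03, 0, 0, 0, 0.04, -0.007, 0.07, 0, 0, 0, 0.041, -0.007, 0.1, 0, 0, 0, 0.041, -0.007, 0.125, 0, 0, 0, 0.041, -0.007, 0.14, 0, 0, 0, 0.041, -0.007, 0.149, 0, 0, 0, 0.041, -0.007, 0.152, 0, 0, 0, 0.041, -0.007, 0.152, 0, 0, 0, 0.041, -0.007, 0.152, 0, 0, 0, 0.041, -0.007, 0.152, 0, 0, 0],
  jaw=60,
)

```text
t: 49.05
tcp_pos: [0.4476, 0.2867, 0.1268]
tool_rot: [0.755, 0.656, 0.001, 0.0]
force: [0.2, 1.0, -0.4]
finger_gap: 0.601
gripper_force: 0.0
```

step_arm(
  commands=[0, 0, 0, 0, 0, 0, 0, 0, 0, 0, 0, 0, 0, 0, 0, 0, 0, 0, 0, 0, 0, 0, 0, 0, 0, 0, 0, 0, 0, 0, 0, 0, 0, 0, 0, 0, 0, 0, 0, 0, 0, 0, 0, 0, 0, 0, 0, 0, 0, 0, 0, 0, 0, 0, 0, 0, 0, 0, 0, 0],
  jaw=0,
  grip_force=60,
)

```text
t: 50.05
tcp_pos: [0.4474, 0.2867, 0.1261]
tool_rot: [0.755, 0.656, 0.001, 0.0]
force: [1.5, 0.6, 1.9]
finger_gap: 0.155
gripper_force: 60.8
```

```bash
python3 - <<'E'
from h import *
goto(.507,.199,.3014,86)
E
```

```text
t50.0 [0.4474 0.2867 0.1261] yaw82.02 head [0.4606 0.3939] F [1.5 0.6 1.9] M [ 0.28 -0.22 -0.03] gap0.155 gf61
d tool [-0.0785  0.0714 -0.1753] turn z -4.0
```

step_arm(
  commands=[0, 0, -0.02, 0, 0, 0, 0, 0, -0.06, 0, 0, 0, 0, 0, -0.1, 0, 0, 0, 0, 0, -0.14, 0, 0, 0, 0, 0, -0.175, 0, 0, 0, -0.03, 0.03, -0.175, 0, 0, -2, -0.06, 0.055, -0.175, 0, 0, -4, -0.078, 0.071, -0.175, 0, 0, -4, -0.078, 0.071, -0.175, 0, 0, -4, -0.078, 0.071, -0.175, 0, 0, -4],
)

```text
t: 51.05
tcp_pos: [0.5047, 0.1988, 0.2991]
tool_rot: [0.732, 0.682, -0.002, -0.002]
force: [-0.8, -0.6, -4.0]
finger_gap: 0.153
gripper_force: 59.8
```

```bash
python3 - <<'E'
from h import *
goto(.629,.1985,.3014,86)
E
```

```text
t51.0 [0.5047 0.1988 0.2991] yaw85.93 head [0.5106 0.3066] F [-0.8 -0.6 -4. ] M [0.07 0.05 0.03] gap0.153 gf60
d tool [ 0.0085  0.124  -0.003 ] turn z -0.1
```

step_arm(
  commands=[0.009, 0.015, -0.002, 0, 0, 0, 0.009, 0.035, -0.002, 0, 0, 0, 0.009, 0.055, -0.002, 0, 0, 0, 0.009, 0.075, -0.002, 0, 0, 0, 0.009, 0.095, -0.002, 0, 0, 0, 0.009, 0.11, -0.002, 0, 0, 0, 0.009, 0.12, -0.002, 0, 0, 0, 0.009, 0.123, -0.002, 0, 0, 0, 0.009, 0.123, -0.002, 0, 0, 0, 0.009, 0.123, -0.002, 0, 0, 0],
)

```text
t: 52.05
tcp_pos: [0.6285, 0.2003, 0.3025]
tool_rot: [0.731, 0.682, -0.001, -0.001]
force: [-0.1, -0.3, -3.2]
finger_gap: 0.154
gripper_force: 59.8
```

```bash
python3 - <<'E'
from h import *
goto(.629,.1985,.2722,86)
E
```

```text
t52.0 [0.6285 0.2003 0.3025] yaw86.05 head [0.6342 0.3081] F [-0.1 -0.3 -3.2] M [ 0.03 -0.02  0.01] gap0.154 gf60
d tool [-0.0017  0.0006  0.0303] turn z 0.1
```

step_arm(
  commands=[-0.001, 0, 0.006, 0, 0, 0, -0.001, 0, 0.012, 0, 0, 0, -0.001, 0, 0.017, 0, 0, 0, -0.001, 0, 0.021, 0, 0, 0, -0.001, 0, 0.024, 0, 0, 0, -0.001, 0, 0.026, 0, 0, 0, -0.001, 0, 0.028, 0, 0, 0, -0.001, 0, 0.03, 0, 0, 0, -0.001, 0, 0.03, 0, 0, 0, -0.001, 0, 0.03, 0, 0, 0],
)

```text
t: 53.05
tcp_pos: [0.6298, 0.199, 0.275]
tool_rot: [0.731, 0.682, 0.001, 0.001]
force: [-3.5, 0.3, 6.3]
finger_gap: 0.156
gripper_force: 61.3
```

step_arm(
  commands=[0, 0, 0, 0, 0, 0, 0, 0, 0, 0, 0, 0, 0, 0, 0, 0, 0, 0, 0, 0, 0, 0, 0, 0, 0, 0, 0, 0, 0, 0, 0, 0, 0, 0, 0, 0, 0, 0, -0.01, 0, 0, 0, 0, 0, -0.03, 0, 0, 0, 0, 0, -0.06, 0, 0, 0, 0, 0, -0.08, 0, 0, 0],
  jaw=32,
)

```text
t: 54.05
tcp_pos: [0.6304, 0.199, 0.3557]
tool_rot: [0.731, 0.682, 0.001, 0.001]
force: [-0.0, 0.5, -0.6]
finger_gap: 0.32
gripper_force: 0.0
```

step_arm(
  commands=[0, -0.03, 0, 0, 0, 0, 0, -0.07, 0, 0, 0, 0, 0, -0.11, 0, 0, 0, 0, 0, -0.15, 0, 0, 0, 0, 0, -0.18, 0, 0, 0, 0, 0, -0.2, 0, 0, 0, 0, 0, -0.2, 0, 0, 0, 0, 0, -0.2, 0, 0, 0, 0, 0, -0.2, 0, 0, 0, 0, 0, -0.2, 0, 0, 0, 0],
)

```text
t: 55.05
tcp_pos: [0.4314, 0.2127, 0.3528]
tool_rot: [0.731, 0.682, 0.0, 0.0]
force: [-0.2, -0.1, 0.3]
finger_gap: 0.316
gripper_force: 0.0
```

```bash
python3 - <<'E'
from h import *
st();a=snap('scene','sc9');b=snap('side','si9')
x=cv2.resize(a['pixels'][140:320,140:440],(800,480)) ; y=b['pixels'][120:320,220:400]
x=cv2.resize(a['pixels'][140:320,140:420],(500,321));y=cv2.resize(y,(289,321))
cv2.imwrite('pics/fin.png',np.hstack([x,y]))
E
```

```text
t55.0 [0.4314 0.2127 0.3528] yaw85.98 head [0.4372 0.3205] F [-0.2 -0.1  0.3] M [-0.01 -0.02  0.02] gap0.316 gf0
```

View pics/fin.png

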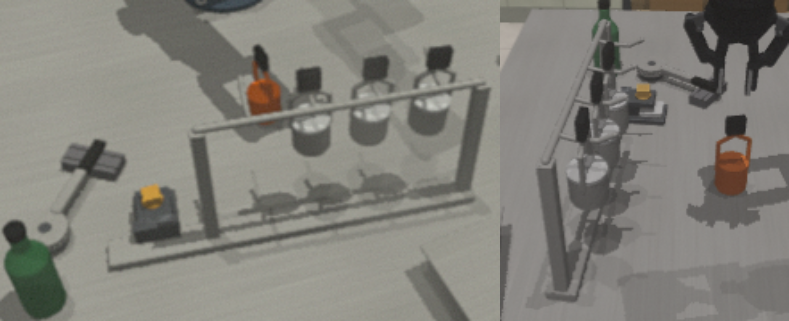

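The final picture shows three steel cans hanging on hooks 1 to 3, the wrench on its rest, the nut tight and the orange can still standing.

```bash
python3 -c "
from station import manip
print(manip.sign_off())"
```

```text
the job is handed in; nothing more can be done
None
```

The clamp nut is tight against its stop, the wrench is back on its rest with its head about 5 mm from where I found it, and all three cans hang on their own hooks (1 to 3); I did not touch the bowl, jar, bottle or orange can, and the job is handed in.

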